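Stack the drained tote on the loaded tote

ROBOT

A 6-joint arm with a two-finger parallel gripper is mounted at the origin on the work surface. World frame = base frame: x ahead of the robot, y to its left, z up, the work surface at z = 0. Lengths are in mm, angles in rad, forces in N, time in s.
With the tool pointing down it reaches from about 425 to 950 mm from the base axis. Payload 14.7 kg.
Tool frame: the origin (TCP) lies on the centre line of the jaws, within the pads' length; the fingertips stand bot.tips_ahead ahead of it and the grasp point (between the pads) is the TCP (bot.tips_ahead is the distance from the TCP to the fingertips, in mm); z points along the fingers, y is the direction in which the jaws open and shut (so a half turn about z gives the same grasp; the last joint's range is limited). The gripper opens to 85 mm and grips with 20 to 120 N. Pads are 22 mm wide; open, the fingers measure 114 mm over their backs; the gripper's body (76 mm by 85 mm) begins 54 mm behind the grasp point. The pads swing forward as they close: fully open they stand 13 mm farther back than shut.
Start: joints at [1.177, 0.48, 1.596, -0, 1.065, -0.047], TCP at [220.904, 611.305, 250.297] pointing down, gripper open.
Joint ranges: [-2.75, 2.75], [-0.82, 2.05], [0.23, 2.67], [-1.56, 4.7], [0.09, 2.69], [-2.92, 2.92]. Speed limits (rad/s): [1.89, 1.89, 2.39, 3.01, 3.01, 3.01].

INTERFACE

Orientations are given as a unit quaternion [w, x, y, z].
In Python, from rig import bot gives the robot as it stands.
- The arm moves only by the shell command python3 -m crank 'ROWS' [FORCE]. ROWS is JSON, a list of rows, each an object of numbers: "rx", "ry", "rz": the turn, a rotation vector about the tool's x, y, z in degrees; "dx", "dy", "dz": the shift along the tool's x, y, z in mm; "jaw": the finger opening in mm, from 0 to 85.4. A call has 1 to 5 rows; each row shifts and turns the commanded pose from where the row before left it, along the tool's axes as they then stand; what a row does not reach is not made up. A row lasts 1/8 s, in which the tool goes at most 62.5 mm and 10.7 degrees, less where a joint would pass 70% of its speed; a pose out of reach is approached as far as the arm can. A call is refused whole if a number of a shift passes 62.5 or a number of a turn 10.7, either way. A call with a gripper value outside its range is refused whole. The fingers move at their own pace and stop on an object; FORCE is the grip in N (left out, the last holds). Time passes only in rows, so rows that do not move let the fingers close. It gives the time, the measured TCP pose, the force and the opening at its end, in the units of the state.
- bot.get_obs(): the state, without advancing time (a new reading comes with each control period).
- bot.grab_frame(name): name is "scene" or "side" or "wrist"; returns the picture (400x640x3 uint8, blue, green, red); there is no depth.
- bot.camera_params(name): a dict with "mtx" (3x3 intrinsics, pixels), "rvec" (rotation vector, rad) and "tvec" (3), from world to camera coordinates, as OpenCV has them; the wrist camera has in their place "tool_from_camera" (4x4, takes a point from camera to tool coordinates, whose origin is the TCP and whose axes are the flange's). Camera axes: x right, y down, z forward; pixel columns grow to the right and rows downward; lengths in mm; the calibration is good to about 2 mm. A picture is of the moment at which its call begins: read the wrist's pose just before it. camera_params takes no time and is no camera call.
- bot.close_job(): hands the job in, once; it reports no verdict.
Trained networks look in the newest picture that a camera, given by its name, has taken for a name from the list of things; names that differ only in an ending like _2 or _b are one class to them, and where a whole thing is asked for, a point or a joint stands for the part that bears it (a point fixed in the world has none). Each returns a list of dicts, best first, with "p" (0 to 1); they miss things now and then, are a little off and sometimes report something else, mostly with a low value. They report only what shows in the picture. A call takes as long as a camera call. They do not tell look-alikes from the thing itself.
- bot.recognise(camera, query): "at" ([x, y, z] in mm, in the coordinates of the camera as it stood for that picture, good to about 4 mm: the middle of the surface that is visible of it).
- bot.landmark_of(camera, query): "at" ([x, y, z] in mm, in the coordinates of the camera as it stood for that picture, good to about 4 mm: a listed point, or the origin of a listed thing).
The state is a dict: "t": time; "qpos": joint angles; "qvel": joint speeds; "effort": joint torques, N m; "tcp_pos": TCP position; "tool_rot": TCP orientation; "ft_force": force on the tool from outside, world axes, zero at the start; "torque": the same for the moment, N m; "opening": opening from 0.0 (shut) to 1.0 (fully open).
Only numpy, scipy, OpenCV 4.12 (cv2) and the standard library are available. Lean on these libraries where they do the work, as an engineer would, in place of code of your own. Each camera call takes 0.05 s, during which the arm holds its last target.

TASK

The washed white tote is drying upside down on the grey draining mat. Turn it right way up and stack it on the white tote that holds the tubes, with the blue ends at opposite ends so that it sits fully home on the stacking ledges instead of nesting down onto the tubes. Set it down without dropping it or pressing on the tubes, leave the loaded tote standing where it is, and do not disturb the other things on the bench.

Things in the scene. Friction and masses are not known exactly. Their poses are not given: they have to be found in the camera images.
- tote_mid (a point): Centre of the empty tote to be stacked, half-way up. White open-topped stack-nest tote, about 0.15 kg, 55 mm high, tapering 5 degrees: outside 160 x 68 mm at the rim, 155 x 63 at half height, 150 x 58 at the base. x runs along its length to its blue end, z from base to open top; it starts upside down on the mat (z down)
- tote_blue_end (a point): Middle of the empty tote's blue end wall, 77.5 mm from its centre along its x axis, half-way up; the last 20 mm of the tote are blue at this end, the rest is white. Stood on either end wall the tote is stable, and its z axis then points 5 degrees above level
- tote: The same empty tote, origin at the centre of its underside (27.5 mm from its centre, along minus z), same axes. Walls 2.5 mm, floor 3 mm. Gripped across its drafted sides it can roll a few degrees. Each long wall has two upright outside channels, 22 mm wide, centred at x = 45 and -20 mm; inside they form columns whose tops are the stacking ledges
- loaded: Loaded tote: same shape as the empty one, upright on the bench, loose, 0.6 kg, with tubes in it. Origin under its centre, x to its blue end, z up. Its ledges are 49 mm up, 6 mm below the rim. With blue ends opposite the empty tote's underside rests on them inside the rim, 2 to 3 mm play all round; with blue ends on the same side it sinks past them onto the tubes
- loaded_rim (a point): Centre of the loaded tote's open top, at the height of its rim, 55 mm above its underside
- tubes: Green rack of capped microtubes standing in the loaded tote; the caps end 39 mm above the tote's underside. Origin at the centre of the loaded tote's underside
- mat: Fixed grey-green ribbed draining mat, 165 x 225 x 5 mm, origin under its centre on the bench, long side along its y axis; its top is 5 mm above the bench. The empty tote lies on it roughly along the mat's y axis, and there is room to turn it over here
- tip_box: Bystander: blue box of pipette tips, 122 x 86 x 50 mm, origin under its centre
- tube_rack: Bystander: green rack of capped tubes, 104 x 55 x 90 mm, origin under its centre
- reagent: Bystander: amber bottle, 62 mm across, 115 mm high, origin under its centre
- jar: Bystander: white jar with a red cap, 56 mm across, 65 mm high, origin under its centre
- pipette: Bystander: pale hand pipette lying on the bench, about 260 mm long, 24 mm thick, origin under the middle of its length
- marker: Bystander: black marker pen lying on the bench, 125 mm long
There are look-alikes about, which are no part of the job. Leave any pink or red look-alike of the tote alone.

How it is judged (in metres and radians):
At the end, for the whole second after the job is handed in: The empty tote stands upright and still on the loaded tote, blue ends opposite, its underside on the stacking ledges 49 mm above the loaded tote's underside (within 2.5 mm) and centred within 6 mm, both level within 0.05 rad; the loaded tote has not been moved more than 30 mm (angle between each of tote, loaded's own z axis and vertical below 0.05 rad and z of tote in the frame of loaded between 0.0465 and 0.0515 m and x of tote_blue_end in the frame of loaded below -0.07 m and horizontal distance between tote and loaded below 0.006 m and linear speed of each of tote, loaded below 0.02 m/s); the robot touches nothing.
It fails at once if the tote is pressed onto the tubes (over 2 N) (contact force between tote and tubes above 2 N).
It fails at once if the tote is dropped from over about 10 mm onto the loaded tote (faster than 0.45 m/s close above its seat) (horizontal distance between tote and loaded below 0.03 m and z of tote in the frame of loaded below 0.075 m and linear speed of tote above 0.45 m/s).
It fails at once if the tote is rammed onto the loaded tote (over 60 N) (contact force between tote and loaded above 60 N).
It fails at once if the loaded tote is shifted by more than 30 mm (distance of loaded from where it was at the start of the episode above 0.03 m).
It fails at once if a bystander is moved by more than 20 mm (distance of any of tip_box, tube_rack, reagent, jar, pipette, marker from where it was at the start of the episode above 0.02 m).
It also fails if it takes over 72 s, if anything falls off the work surface, if the arm or the gripper's body presses on something with over 40 N, if the wrist force passes 120 N, or if a joint passes its speed limit or range.

## Working session

There is one attempt and no reset: what is moved stays moved. The work goes in short steps, Python scripts to look and compute and a shell command to move; the robot and the scene stay as the last step left them, time stands still between calls to the robot, and variables do not carry over. Pictures are saved under pics/ and viewed, and the job is handed in when it is done.

```bash
ls -la; mkdir -p pics
python3 - <<'E'
from rig import bot
import cv2
print(bot.get_obs()); print(bot.tips_ahead)
for n in ("scene","side","wrist"):
    im=bot.grab_frame(n); cv2.imwrite(f"pics/{n}0.png",im)
    print(n,bot.camera_params(n))
print(bot.get_obs()['t'])
E
```

```text
total 12
drwxr-xr-x  3 agent agent 4096 Dec  6 20:07 .
drwxr-xr-x 23 root  root  4096 Dec  6 20:07 ..
drwxr-xr-x  2 agent agent 4096 Dec  6 20:07 pics
{'t': 0.0, 'qpos': array([ 1.17740606e+00,  4.80872452e-01,  1.59685242e+00,  1.39067100e-05,
        1.06511700e+00, -4.66169849e-02]), 'qvel': array([ 0.00117446,  0.00095519,  0.00102564, -0.00012934,  0.00027095,
       -0.00035189]), 'effort': array([-2.37509696e-03, -9.50643897e+01, -4.30177689e+01, -3.59079231e-04,
        1.23636241e-02,  1.14373603e-05]), 'tcp_pos': array([220.75046322, 610.95565011, 249.65402497]), 'tool_rot': array([-1.42244407e-04,  1.72522481e-01,  9.85005382e-01, -6.08224865e-04]), 'ft_force': array([-0.0359002 ,  0.62083425,  0.70137871]), 'torque': array([ 0.04830662, -0.0168213 , -0.01113923]), 'opening': 0.9969701703477806}
19.0
scene {'mtx': array([[498.23475747,   0.        , 313.06464905],
       [  0.        , 498.23475747, 202.30639583],
       [  0.        ,   0.        ,   1.        ]]), 'rvec': array([ 1.64163037,  1.56549031, -0.88894372]), 'tvec': array([  10.0098789 , -225.91270832, 1734.26264712])}
side {'mtx': array([[513.23688801,   0.        , 315.42622765],
       [  0.        , 513.23688801, 199.4156634 ],
       [  0.        ,   0.        ,   1.        ]]), 'rvec': array([ 2.26737099, -0.9591304 ,  0.35471994]), 'tvec': array([-387.03649161,  308.96240986, 1110.80228106])}
wrist {'mtx': array([[275.70251783,   0.        , 317.62923377],
       [  0.        , 275.70251783, 194.33281284],
       [  0.        ,   0.        ,   1.        ]]), 'tool_from_camera': array([[ 9.31325987e-04, -9.53911158e-01, -3.00087712e-01,
         7.60954830e+01],
       [ 9.99999508e-01,  7.85678562e-04,  6.06016089e-04,
         1.55303083e+00],
       [-3.42313028e-04, -3.00088128e-01,  9.53911420e-01,
        -1.23448108e+02],
       [ 0.00000000e+00,  0.00000000e+00,  0.00000000e+00,
         1.00000000e+00]])}
0.15
```

View pics/scene0.png

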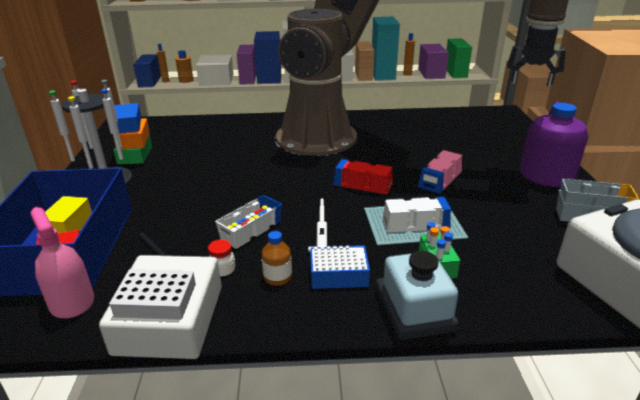

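View pics/side0.png

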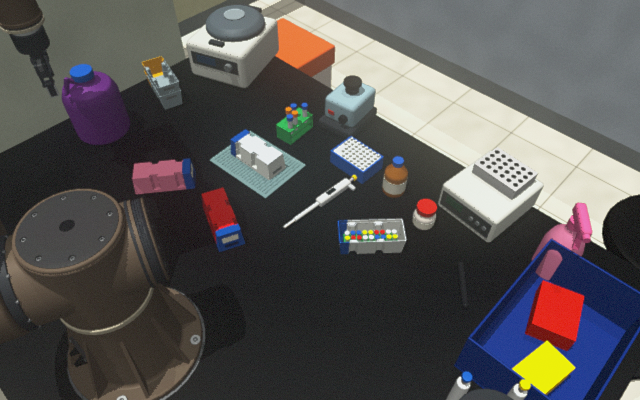

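View pics/wrist0.png

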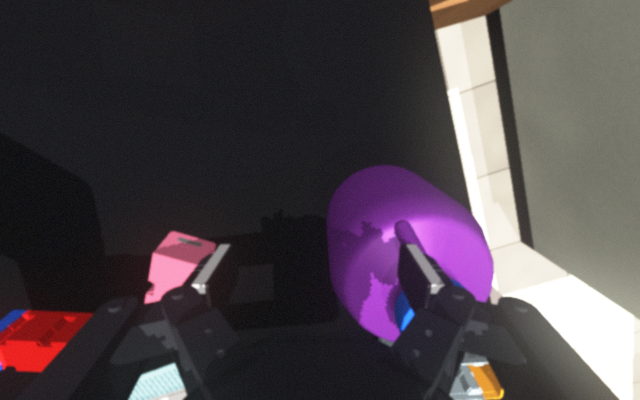

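```bash
cat > h.py <<'E'
from rig import bot
import numpy as np, cv2
from scipy.spatial.transform import Rotation as R
P={n:bot.camera_params(n) for n in("scene","side","wrist")}
def q2R(q): return R.from_quat([q[1],q[2],q[3],q[0]]).as_matrix()
def TW(o=None):
    o=o or bot.get_obs(); T=np.eye(4);T[:3,:3]=q2R(o['tool_rot']);T[:3,3]=o['tcp_pos'];return T
def w_from_c(n,o=None):
    if n=='wrist': return TW(o)@np.array(P[n]['tool_from_camera'])
    r=cv2.Rodrigues(np.array(P[n]['rvec']))[0];T=np.eye(4);T[:3,:3]=r.T;T[:3,3]=-r.T@np.array(P[n]['tvec']);return T
def toworld(n,p,o=None): return (w_from_c(n,o)@np.append(p,1))[:3]
def proj(n,X,o=None):
    T=np.linalg.inv(w_from_c(n,o)); X=np.atleast_2d(X); c=X@T[:3,:3].T+T[:3,3]; u=c@np.array(P[n]['mtx']).T; return u[:,:2]/u[:,2:]
def ray_z(n,uv,z,o=None):
    T=w_from_c(n,o); d=T[:3,:3]@np.linalg.inv(P[n]['mtx'])@np.array([uv[0],uv[1],1.]); return T[:3,3]+d*(z-T[2,3])/d[2]
E
python3 - <<'E'
from h import *
np.set_printoptions(precision=1,suppress=True)
print([x for x in dir(bot) if x[0]!='_'])
for q in ("tote_mid","tote_blue_end","tote","loaded","loaded_rim","mat","tube_rack","pipette","marker","tip_box","reagent","jar"):
  for n in("scene","side"):
    for d in bot.landmark_of(n,q)[:5]: print(q,n,round(d['p'],2),toworld(n,d['at']),proj(n,toworld(n,d['at']))[0])
print(bot.get_obs()['t'])
E
```

```text
['PlanningError', 'camera_params', 'close_job', 'get_obs', 'grab_frame', 'landmark_of', 'recognise', 'tips_ahead']
tote_mid scene 0.91 [552.9 228.3  36. ] [416.1 212.9]
tote_mid scene 0.8 [339.9 125.   25.2] [364.3 177. ]
tote_mid scene 0.61 [319.  350.8  28.7] [440.4 170. ]
tote_mid side 0.79 [553.4 231.1  32.1] [256.3 151.8]
tote_mid side 0.74 [320.9 352.8  25.6] [163.  174.5]
tote_mid side 0.71 [333.6 122.5  28.2] [219.8 217. ]
tote_blue_end scene 0.94 [550.7 309.8  36.8] [448.1 211. ]
tote_blue_end scene 0.72 [383.1 298.7  29.1] [427.8 181.2]
tote_blue_end scene 0.63 [310.4  49.1  26.8] [337.2 172.5]
tote_blue_end side 0.71 [549.9 305.1  29.6] [238.4 140.6]
tote_blue_end side 0.7 [304.   47.2  27.7] [229.8 240.6]
tote_blue_end side 0.56 [380.7 303.9  28.6] [191.4 171.4]
tote scene 0.82 [318.4 352.4  54.1] [441.9 162.1]
tote scene 0.58 [337.2 124.3  56.5] [364.3 167. ]
tote scene 0.56 [548.2 228.6  59. ] [416.6 204.1]
tote side 0.85 [334.3 117.3  51.1] [220.  212.2]
tote side 0.59 [547.6 223.6  59.3] [255.6 147.1]
tote side 0.56 [319.5 347.5  49.9] [161.7 169.5]
loaded scene 0.63 
[... 405 characters left out ...]
5]
tube_rack side 0.59 [715.9 240.7  -7. ] [295.4 132.8]
pipette scene 0.8 [569.5  -9.9   1.8] [321.8 231.2]
pipette side 0.64 [563.3 -14.2  -4.8] [321.3 204.4]
pipette side 0.61 [548.6 223.8  -2.6] [257.8 162.6]
marker scene 0.56 [ 607.6 -420.6    0.7] [153.4 246.7]
marker side 0.81 [ 610.7 -425.4   -1.4] [462.  285.6]
tip_box scene 0.74 [736.3  18.5  -3.4] [338.5 275.7]
tip_box side 0.98 [737.1  17.8  -4. ] [355.2 165. ]
reagent scene 0.69 [ 736.9 -117.    -2. ] [277.6 277.7]
reagent side 0.69 [ 734.3 -118.9   -2. ] [392.3 189.8]
reagent side 0.64 [ 550.8 -194.1   -6.9] [369.7 245.9]
jar scene 0.86 [ 696.9 -246.2    1.5] [221.2 267.2]
jar side 0.83 [ 698.6 -244.     2. ] [421.9 221.3]
1.35
```

```bash
cat >> h.py <<'E'
def tote_pts(pos,yaw,inv=False):
    # 8 corners: base 4, rim 4 in world ; pos= underside centre xy & lowest z
    c=[]
    for (L,W,z) in((150,58,0),(160,68,55)):
        for sx,sy in((1,1),(1,-1),(-1,-1),(-1,1)): c.append([sx*L/2,sy*W/2,z])
    c=np.array(c,float)
    if inv: c[:,2]=55-c[:,2]
    return c@R.from_euler('z',yaw,degrees=True).as_matrix().T+np.array(pos)
def draw(im,n,pts,s,off,col=(0,255,0)):
    u=(proj(n,pts)-off)*s
    for a,b in[(0,1),(1,2),(2,3),(3,0),(4,5),(5,6),(6,7),(7,4),(0,4),(1,5),(2,6),(3,7)]:
        cv2.line(im,tuple(int(v) for v in u[a]),tuple(int(v) for v in u[b]),col,1,cv2.LINE_AA)
E
python3 - <<'E'
from h import *
rows=[]
for n in("scene","side"):
    im=cv2.imread(f"pics/{n}0.png"); r=[]
    for c,kw in(((550,228,5),dict(yaw=90,inv=True)),((553,-191,0),dict(yaw=110))):
        u=proj(n,[c[0],c[1],30])[0].astype(int); off=u-[50,36]
        cr=cv2.resize(im[off[1]:off[1]+72,off[0]:off[0]+100],None,fx=4,fy=4,interpolation=cv2.INTER_CUBIC)
        draw(cr,n,tote_pts(c,**kw),4,off-0.0); r.append(cr)
    rows.append(np.hstack(r))
cv2.imwrite("pics/fit1.png",np.vstack(rows))
E
```

```text
(no output)
```

View pics/fit1.png

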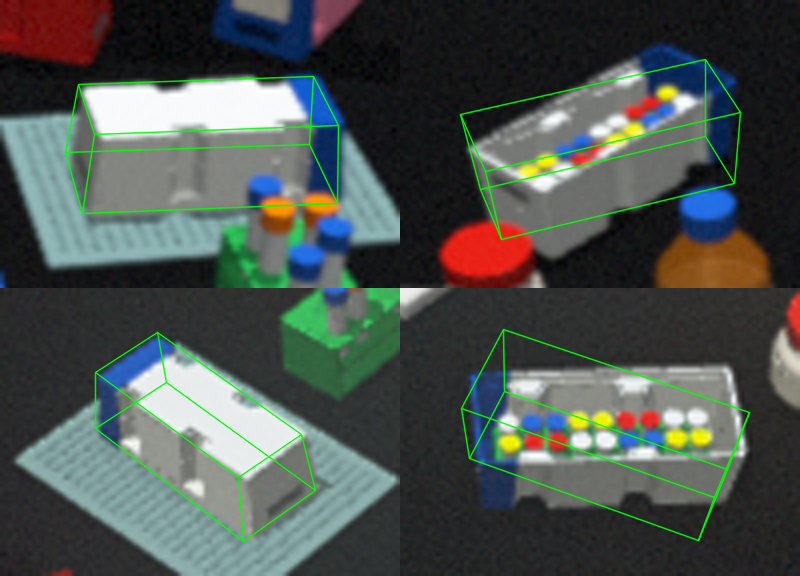

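Run:
```python
from h import *
for i,(c,) in enumerate((((550,228,5),),((553,-191,0),))):
    r=[]
    for n in("scene","side"):
        im=cv2.imread(f"pics/{n}0.png")
        u=proj(n,[c[0],c[1],30])[0].astype(int); off=u-[40,32]; print(i,n,off)
        cr=cv2.resize(im[off[1]:off[1]+64,off[0]:off[0]+80],None,fx=8,fy=8,interpolation=cv2.INTER_CUBIC)
        cr=cv2.convertScaleAbs(cr,alpha=1.3,beta=20)
        for k in range(0,80,10): cv2.putText(cr,str(off[0]+k),(k*8,8),0,.3,(0,255,255),1); cv2.line(cr,(k*8,0),(k*8,511),(90,90,0),1)
        for k in range(0,64,10): cv2.putText(cr,str(off[1]+k),(0,k*8+10),0,.3,(0,255,255),1); cv2.line(cr,(0,k*8),(639,k*8),(90,90,0),1)
        cv2.imwrite(f"pics/big{i}_{n}.png",cr)
```

```text
0 scene [375 182]
0 side [216 121]
1 scene [208 188]
1 side [330 203]
```

View pics/big1_scene.png

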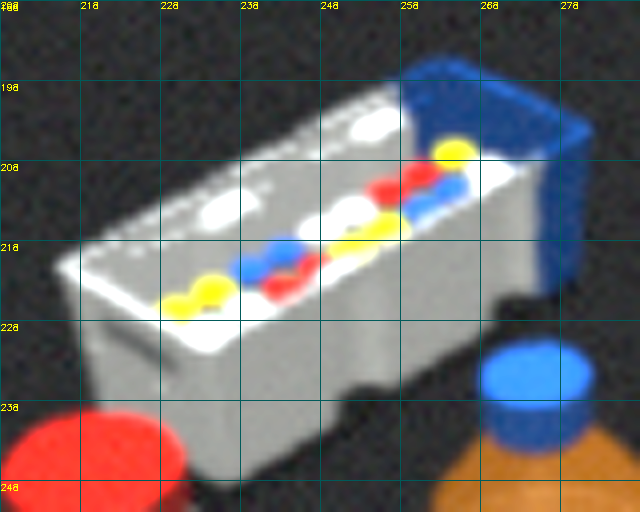

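View pics/big1_side.png

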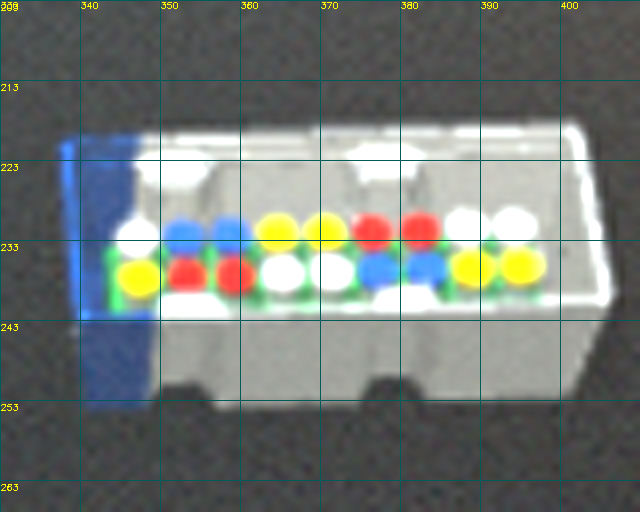

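View pics/big0_scene.png

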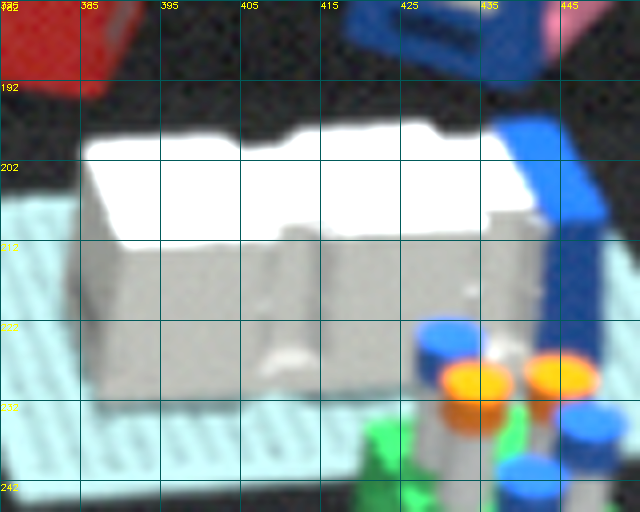

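View pics/big0_side.png

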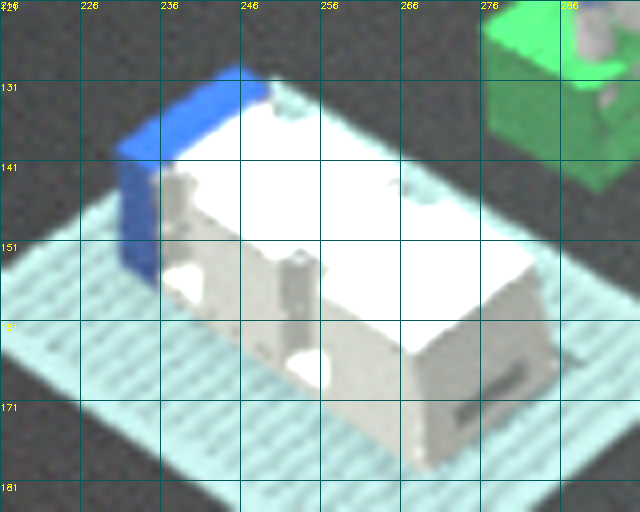

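```bash
cat > fit.py <<'E'
from h import *
from scipy.optimize import least_squares
# corner idx: base 0:++ 1:+- 2:-- 3:-+ ; rim 4.. same
L={'scene':{7:(215.5,221.5),6:(233.9,232),5:(282,204.3),4:(263,195.3),2:(236.5,249.3)},
   'side':{5:(338.5,220.5),4:(339.5,242.8),6:(401.9,218.6),7:(406.5,240.5),0:(340.3,254),3:(401.3,253.3)}}
M={'scene':{3:(385.6,200.1),2:(390.3,213.3),0:(445,196.8),1:(450.6,209.3),6:(387.5,233.5)},
   'side':{0:(230.4,139.5),1:(246,129.4),2:(282.9,154.1),3:(267.5,165),7:(269.8,180)}}
for nm,D,x0,inv,z in(('loaded',L,[553,-191,125],False,0),('tote',M,[550,228,90],True,5)):
    for cams in(('scene','side'),('scene',),('side',)):
        def f(p):
            pt=tote_pts((p[0],p[1],z),p[2],inv); return np.concatenate([(proj(n,pt[[*D[n]]])-np.array([*D[n].values()])+.5).ravel() for n in cams])
        s=least_squares(f,x0,x_scale=[1,1,.1],loss='soft_l1'); print(nm,cams,s.x.round(2),'rms px',np.sqrt((f(s.x)**2).mean()).round(2));
E
python3 fit.py
```

```text
loaded ('scene', 'side') [ 551.9  -189.93  136.47] rms px 0.47
loaded ('scene',) [ 552.27 -188.88  136.66] rms px 0.15
loaded ('side',) [ 551.64 -191.12  135.97] rms px 0.41
tote ('scene', 'side') [551.7  228.29  92.37] rms px 0.63
tote ('scene',) [551.34 229.55  92.31] rms px 0.5
tote ('side',) [550.65 225.58  91.98] rms px 0.36
```

```bash
cat >> h.py <<'E'
def goal(yaw_y,tilt):
    """tool rot: tool y at world yaw (deg, horizontal), tool z down then ry=tilt about tool y"""
    a=np.radians(yaw_y); y=np.array([np.cos(a),np.sin(a),0]); z=np.array([0,0,-1.]); x=np.cross(y,z)
    return np.column_stack([x,y,z])@R.from_euler('y',tilt,degrees=True).as_matrix()
def need(pos,Rg=None):
    T=TW(); o=bot.get_obs(); print('t',round(o['t'],3),'tcp',T[:3,3].round(1),'open',round(o['opening'],3),'F',np.round(o['ft_force'],1),'q',np.round(o['qpos'],2))
    if pos is not None: print('shift tool axes',(T[:3,:3].T@(np.array(pos)-T[:3,3])).round(1))
    if Rg is not None:
        rv=np.degrees(R.from_matrix(T[:3,:3].T@Rg).as_rotvec()); print('rotvec deg',rv.round(2)); 
        if pos is not None: print('shift after turn',(Rg.T@(np.array(pos)-T[:3,3])).round(1))
E
python3 - <<'E'
from h import *
np.set_printoptions(precision=1,suppress=True)
print(ray_z('scene',(553,180),0),ray_z('scene',(525,165),0),ray_z('side',(103,138),0))
T=w_from_c('scene'); 
# cap: intersect scene ray & side ray
def ray(n,uv):
    T=w_from_c(n); return T[:3,3],T[:3,:3]@np.linalg.inv(P[n]['mtx'])@np.array([*uv,1.])
a,d=ray('scene',(565,110)); b,e=ray('side',(80,74)); 
s=np.linalg.lstsq(np.column_stack([d,-e]),b-a,rcond=None)[0]; print('cap',a+s[0]*d,b+s[1]*e)
need((551,240,200),goal(2.2,0))
E
```

```text
[349.8 677.    0. ] [252.1 633.9   0. ] [293.7 632.5   0. ]
cap [316.1 677.2 202.4] [316.2 673.5 196.7]
t 1.35 tcp [220.9 611.3 250.3] open 1.002 F [-0.7  0.1  0.7] q [ 1.2  0.5  1.6  0.   1.1 -0.1]
shift tool axes [-436.7 -237.    50.3]
rotvec deg [-0.  -0.  67.9]
shift after turn [-383.7  315.6   50.3]
```

```bash
python3 -m crank '[{"rz":9.7},{"rz":9.7},{"rz":9.7},{"rz":9.7},{"rz":9.7}]'; python3 -m crank '[{"rz":9.7},{"rz":9.7},{"dx":-48,"dy":39.4},{"dx":-48,"dy":39.4},{"dx":-48,"dy":39.4}]';python3 -m crank '[{"dx":-48,"dy":39.4},{"dx":-48,"dy":39.4},{"dx":-48,"dy":39.4},{"dx":-48,"dy":39.4},{"dx":-48,"dy":39.4}]'
python3 - <<'E'
from h import *
need((551,240,160),goal(2.2,0))
E
```

```text
t 1.35 tcp [220.9 611.3 250.3] open 1.002 F [-0.7  0.1  0.7] q [ 1.18  0.48  1.6   0.    1.07 -0.05]
shift tool axes [-436.7 -237.    90.3]
rotvec deg [-0.   -0.   67.93]
shift after turn [-383.7  315.6   90.3]schema error: expected keys rx, ry, rz, dx, dy, dz, jaw
schema error: expected keys rx, ry, rz, dx, dy, dz, jaw
schema error: expected keys rx, ry, rz, dx, dy, dz, jaw
```

```bash
python3 -m crank '[{"rx":0,"ry":0,"rz":9.7,"dx":0,"dy":0,"dz":0,"jaw":85},{"rx":0,"ry":0,"rz":9.7,"dx":0,"dy":0,"dz":0,"jaw":85},{"rx":0,"ry":0,"rz":9.7,"dx":0,"dy":0,"dz":0,"jaw":85},{"rx":0,"ry":0,"rz":9.7,"dx":0,"dy":0,"dz":0,"jaw":85},{"rx":0,"ry":0,"rz":9.7,"dx":0,"dy":0,"dz":0,"jaw":85}]'
python3 - <<'E'
from h import *
need((551,240,160),goal(2.2,0))
E
```

```text
t: 1.98
tcp_pos: [220.9, 611.3, 250.3]
tool_rot: [0.0, 0.564, 0.826, 0.0]
ft_force: [-0.6, -0.7, 0.0]
opening: 0.996
t 1.975 tcp [220.9 611.3 250.3] open 0.996 F [-0.6 -0.7  0. ] q [ 1.18  0.48  1.6  -0.    1.07  0.81]
shift tool axes [-465.9  172.6   90.3]
rotvec deg [ 0.    0.   19.11]
shift after turn [-383.7  315.6   90.3]
```

```bash
python3 -m crank '[{"rx":0,"ry":0,"rz":9.6,"dx":0,"dy":0,"dz":0,"jaw":85},{"rx":0,"ry":0,"rz":9.5,"dx":0,"dy":0,"dz":0,"jaw":85},{"rx":0,"ry":0,"rz":0,"dx":-48,"dy":39.4,"dz":0,"jaw":85},{"rx":0,"ry":0,"rz":0,"dx":-48,"dy":39.4,"dz":0,"jaw":85},{"rx":0,"ry":0,"rz":0,"dx":-48,"dy":39.4,"dz":0,"jaw":85}]';  python3 -m crank '[{"rx":0,"ry":0,"rz":0,"dx":-48,"dy":39.4,"dz":5,"jaw":85},{"rx":0,"ry":0,"rz":0,"dx":-48,"dy":39.4,"dz":5,"jaw":85},{"rx":0,"ry":0,"rz":0,"dx":-48,"dy":39.4,"dz":5,"jaw":85},{"rx":0,"ry":0,"rz":0,"dx":-48,"dy":39.4,"dz":5,"jaw":85},{"rx":0,"ry":0,"rz":0,"dx":-48,"dy":39.4,"dz":5,"jaw":85}]'
python3 - <<'E'
from h import *
need((551,240,160),goal(2.2,0))
E
```

```text
t: 2.6
tcp_pos: [346.3, 471.3, 250.4]
tool_rot: [0.0, 0.691, 0.723, 0.0]
ft_force: [1.0, 0.4, -0.2]
opening: 0.994
t: 3.22
tcp_pos: [554.0, 239.9, 225.4]
tool_rot: [0.0, 0.691, 0.723, 0.0]
ft_force: [1.2, 0.7, 0.6]
opening: 0.993
t 3.225 tcp [554.  239.9 225.4] open 0.993 F [1.2 0.7 0.6] q [0.36 0.44 1.73 0.   0.97 0.31]
shift tool axes [ 0.2 -3.  65.3]
rotvec deg [ 0.03 -0.01  0.32]
shift after turn [ 0.2 -3.  65.4]
```

Run:
```python
from h import *
im=bot.grab_frame('wrist'); 
for p,c in(((551.5,228,5),(0,255,0)),):
    draw(im,'wrist',tote_pts(p,92.2,True),1,np.zeros(2),c)
cv2.imwrite('pics/w1.png',im)
```

```text
(no output)
```

View pics/w1.png

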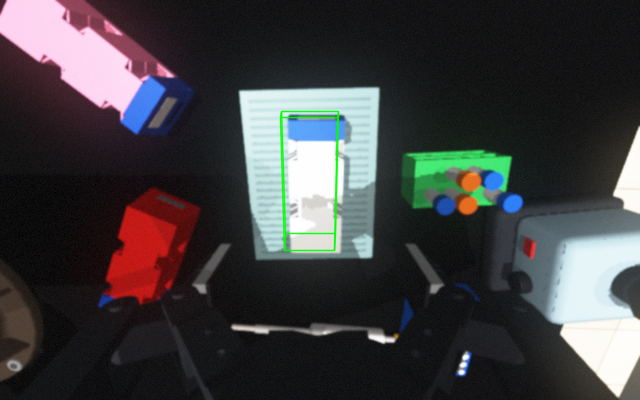

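Run:
```python
from h import *
need((551.5,240,160),goal(2.2,0))
im=bot.grab_frame('wrist'); 
draw(im,'wrist',tote_pts((551.5,228,5),92.2,True),1,np.zeros(2),(0,255,0))
draw(im,'wrist',tote_pts((557,225,5),92.2,True),1,np.zeros(2),(0,0,255))
m=np.array([[x,y,5.] for x in(463,628) for y in (115,340)])
cv2.imwrite('pics/w2.png',cv2.resize(im[80:280,200:420],None,fx=3.5,fy=3,interpolation=2))
for d in bot.landmark_of('wrist','tote_mid')[:3]+bot.landmark_of('wrist','tote_blue_end')[:3]: print(d['p'],toworld('wrist',d['at']))
```

```text
t 3.275 tcp [558.4 234.8 224.8] open 0.991 F [ 4.7 -8.2  0.3] q [ 0.35  0.44  1.73 -0.    0.97  0.31]
shift tool axes [ 5.6 -6.9 64.7]
rotvec deg [0.13 0.1  0.21]
shift after turn [ 5.5 -6.7 64.8]
0.96 [332.32174482 128.68964781  29.37579029]
0.9 [547.64847078 236.26548361  32.55394092]
0.77 [319.65339754 365.6354152   27.65931345]
0.94 [374.25474364 310.22772774  26.91019808]
0.78 [299.05200851  56.59813189  28.7774782 ]
0.58 [546.02247685 312.22997199  32.82347534]
```

View pics/w2.png

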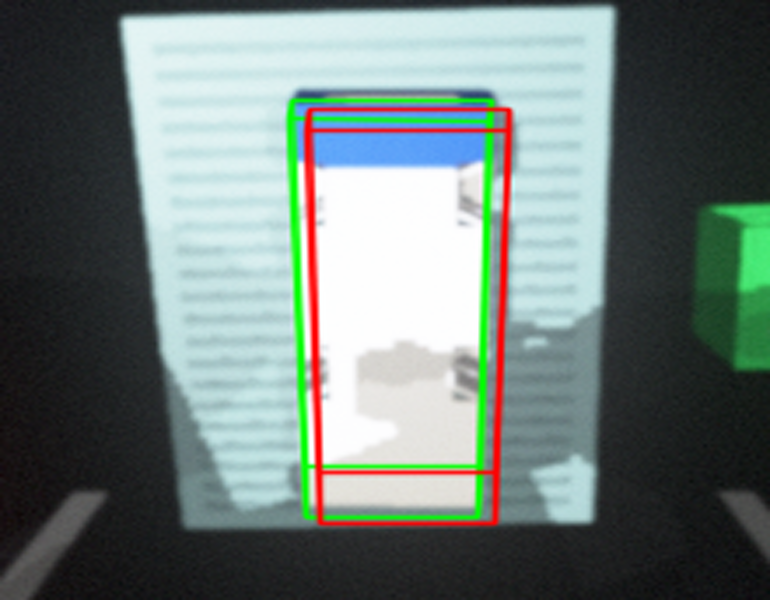

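```bash
python3 -m crank '[{"rx":0,"ry":-10,"rz":0,"dx":0,"dy":0,"dz":0,"jaw":85},{"rx":0,"ry":-10,"rz":0,"dx":0,"dy":0,"dz":0,"jaw":85},{"rx":0,"ry":-10,"rz":0,"dx":0,"dy":0,"dz":0,"jaw":85},{"rx":0,"ry":-10,"rz":0,"dx":0,"dy":0,"dz":0,"jaw":85},{"rx":0,"ry":0,"rz":0,"dx":0,"dy":0,"dz":0,"jaw":85}]'
python3 - <<'E'
from h import *
need((551,306,111),goal(2.2,-40))
E
```

```text
t: 4.05
tcp_pos: [551.1, 244.4, 223.1]
tool_rot: [0.248, 0.647, 0.681, -0.238]
ft_force: [-0.2, 0.1, -0.4]
opening: 0.993
t 4.05 tcp [551.1 244.4 223.1] open 0.993 F [-0.2  0.1 -0.4] q [ 0.67  0.68  1.52 -0.55  1.43  0.85]
shift tool axes [119.3   3.3  46. ]
rotvec deg [0.26 0.13 0.57]
shift after turn [119.2   2.3  46.3]
```

```bash
python3 -m crank '[{"rx":0,"ry":0,"rz":0.5,"dx":40,"dy":1,"dz":15,"jaw":85},{"rx":0,"ry":0,"rz":0,"dx":40,"dy":1,"dz":15,"jaw":85},{"rx":0,"ry":0,"rz":0,"dx":39,"dy":1,"dz":16,"jaw":85},{"rx":0,"ry":0,"rz":0,"dx":0,"dy":0,"dz":0,"jaw":85},{"rx":0,"ry":0,"rz":0,"dx":0,"dy":0,"dz":0,"jaw":85}]'
python3 - <<'E'
from h import *
need((551,242,34),goal(2.2,-40))
im=bot.grab_frame('wrist'); 
draw(im,'wrist',tote_pts((551,230,5),92.2,True),1,np.zeros(2),(0,255,0))
cv2.imwrite('pics/w3.png',im)
E
```

```text
t: 4.68
tcp_pos: [554.1, 303.0, 115.2]
tool_rot: [0.248, 0.653, 0.676, -0.234]
ft_force: [0.3, -1.1, 1.0]
opening: 0.995
t 4.675 tcp [554.1 303.  115.2] open 0.995 F [ 0.3 -1.1  1. ] q [ 0.73  0.86  1.45 -0.53  1.35  0.95]
shift tool axes [  5.4  -5.9 101.3]
rotvec deg [ 0.24 -0.12 -0.29]
shift after turn [  5.6  -5.4 101.3]
```

View pics/w3.png

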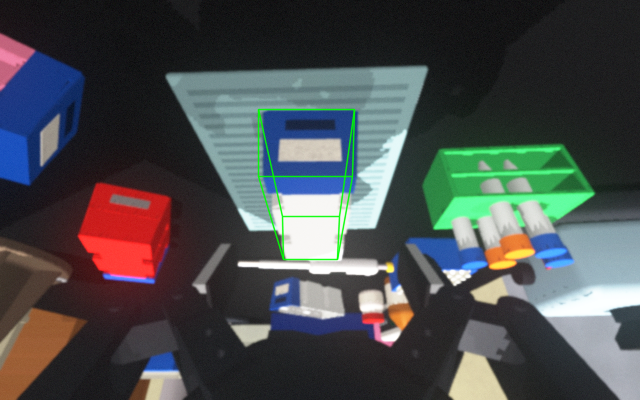

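```bash
python3 -m crank '[{"rx":0,"ry":0,"rz":-0.3,"dx":3,"dy":-3,"dz":25,"jaw":85},{"rx":0,"ry":0,"rz":0,"dx":2.5,"dy":-2.7,"dz":25,"jaw":85},{"rx":0,"ry":0,"rz":0,"dx":0,"dy":0,"dz":0,"jaw":85},{"rx":0,"ry":0,"rz":0,"dx":0,"dy":0,"dz":0,"jaw":85}]'
python3 - <<'E'
from h import *
need((551,242,34),goal(2.2,-40))
E
```

```text
t: 5.22
tcp_pos: [550.1, 275.7, 73.4]
tool_rot: [0.248, 0.651, 0.678, -0.235]
ft_force: [-0.2, 0.3, -0.0]
opening: 0.996
t 5.225 tcp [550.1 275.7  73.4] open 0.996 F [-0.2  0.3 -0. ] q [ 0.71  0.88  1.52 -0.56  1.26  0.99]
shift tool axes [-0.6 -0.7 51.9]
rotvec deg [ 0.28 -0.09 -0.03]
shift after turn [-0.5 -0.4 51.9]
```

```bash
python3 -m crank '[{"rx":0,"ry":0,"rz":0,"dx":0,"dy":0.5,"dz":20,"jaw":85},{"rx":0,"ry":0,"rz":0,"dx":0,"dy":0,"dz":18,"jaw":85},{"rx":0,"ry":0,"rz":0,"dx":0,"dy":0,"dz":13,"jaw":85},{"rx":0,"ry":0,"rz":0,"dx":0,"dy":0,"dz":0,"jaw":85},{"rx":0,"ry":0,"rz":0,"dx":0,"dy":0,"dz":0,"jaw":85}]'
python3 - <<'E'
from h import *
need((551,242,34),goal(2.2,-40))
E
```

```text
t: 5.85
tcp_pos: [551.4, 242.6, 32.7]
tool_rot: [0.248, 0.651, 0.678, -0.236]
ft_force: [-0.5, -0.6, -0.3]
opening: 0.996
t 5.85 tcp [551.4 242.6  32.7] open 0.996 F [-0.5 -0.6 -0.3] q [ 0.67  0.92  1.58 -0.6   1.17  1.02]
shift tool axes [-1.3 -0.4 -0.6]
rotvec deg [ 0.22 -0.01  0.04]
shift after turn [-1.3 -0.4 -0.6]
```

```bash
python3 -m crank '[{"rx":0,"ry":0,"rz":0,"dx":0,"dy":0,"dz":-2,"jaw":60},{"rx":0,"ry":0,"rz":0,"dx":0,"dy":0,"dz":0,"jaw":50},{"rx":0,"ry":0,"rz":0,"dx":0,"dy":0,"dz":0,"jaw":50},{"rx":0,"ry":0,"rz":0,"dx":0,"dy":0,"dz":0,"jaw":50},{"rx":0,"ry":0,"rz":0,"dx":0,"dy":0,"dz":0,"jaw":50}]' 50
python3 - <<'E'
from h import *
need((551,242,34),goal(2.2,-40))
for n in('side','wrist'): cv2.imwrite(f'pics/g1{n}.png',bot.grab_frame(n))
E
```

```text
t: 6.48
tcp_pos: [551.6, 244.6, 35.3]
tool_rot: [0.248, 0.651, 0.678, -0.235]
ft_force: [-2.4, 3.7, 8.9]
opening: 0.733
t 6.475 tcp [551.6 244.6  35.3] open 0.733 F [-2.4  3.7  8.9] q [ 0.67  0.92  1.58 -0.6   1.18  1.02]
shift tool axes [-1.1 -0.7  2.6]
rotvec deg [ 0.29 -0.03  0.02]
shift after turn [-1.1 -0.7  2.6]
```

View pics/g1wrist.png

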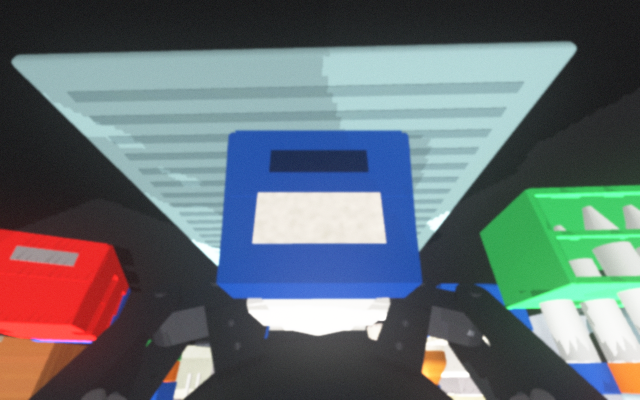

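View pics/g1side.png

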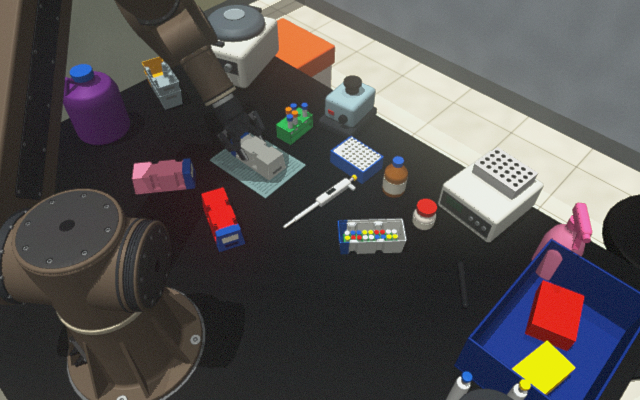

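```bash
python3 -m crank '[{"rx":0,"ry":0,"rz":0,"dx":-12,"dy":0,"dz":-14,"jaw":50},{"rx":0,"ry":0,"rz":0,"dx":-20,"dy":0,"dz":-24,"jaw":50},{"rx":0,"ry":0,"rz":0,"dx":-20,"dy":0,"dz":-24,"jaw":50},{"rx":0,"ry":0,"rz":0,"dx":-18,"dy":0,"dz":-22,"jaw":50},{"rx":0,"ry":0,"rz":0,"dx":0,"dy":0,"dz":0,"jaw":50}]'
python3 - <<'E'
from h import *
need(None)
for n in('side','wrist'): cv2.imwrite(f'pics/g2{n}.png',bot.grab_frame(n))
E
```

```text
t: 7.2
tcp_pos: [551.9, 244.9, 146.6]
tool_rot: [0.248, 0.651, 0.678, -0.234]
ft_force: [-0.1, -0.1, -2.2]
opening: 0.73
t 7.2 tcp [551.9 244.9 146.6] open 0.73 F [-0.1 -0.1 -2.2] q [ 0.67  0.77  1.56 -0.57  1.31  0.92]
```

View pics/g2side.png

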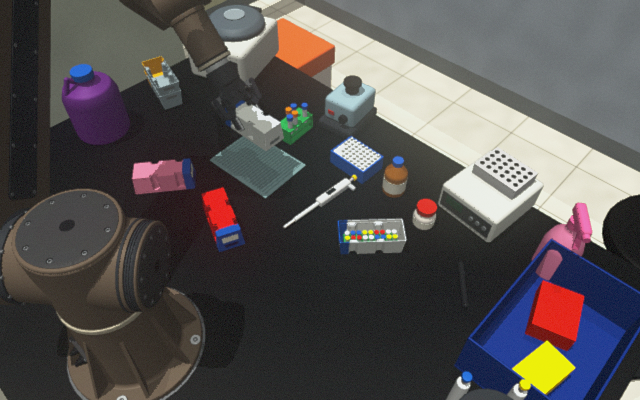

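```bash
python3 -m crank '[{"rx":0,"ry":9.5,"rz":0,"dx":0,"dy":0,"dz":0,"jaw":50},{"rx":0,"ry":9.5,"rz":0,"dx":0,"dy":0,"dz":0,"jaw":50},{"rx":0,"ry":9.5,"rz":0,"dx":0,"dy":0,"dz":0,"jaw":50},{"rx":0,"ry":9.5,"rz":0,"dx":0,"dy":0,"dz":0,"jaw":50},{"rx":0,"ry":9.5,"rz":0,"dx":0,"dy":0,"dz":0,"jaw":50}]';python3 -m crank '[{"rx":0,"ry":9.5,"rz":0,"dx":0,"dy":0,"dz":0,"jaw":50},{"rx":0,"ry":9.5,"rz":0,"dx":0,"dy":0,"dz":0,"jaw":50},{"rx":0,"ry":9.5,"rz":0,"dx":0,"dy":0,"dz":0,"jaw":50},{"rx":0,"ry":9.5,"rz":0,"dx":0,"dy":0,"dz":0,"jaw":50},{"rx":0,"ry":9.5,"rz":0,"dx":0,"dy":0,"dz":0,"jaw":50}]'; python3 -m crank '[{"rx":0,"ry":0,"rz":0,"dx":0,"dy":0,"dz":0,"jaw":50},{"rx":0,"ry":0,"rz":0,"dx":0,"dy":0,"dz":0,"jaw":50}]'
python3 - <<'E'
from h import *
need((551,240,102),goal(2.2,55))
for n in('side','scene'): cv2.imwrite(f'pics/g3{n}.png',bot.grab_frame(n)[100:260,150:390] if n=='side' else bot.grab_frame(n)[130:260,330:530])
E
```

```text
t: 7.92
tcp_pos: [550.8, 243.9, 143.5]
tool_rot: [-0.048, 0.691, 0.72, 0.048]
ft_force: [-1.9, 0.1, -1.7]
opening: 0.734
t: 8.55
tcp_pos: [549.5, 243.8, 142.6]
tool_rot: [-0.325, 0.619, 0.645, 0.31]
ft_force: [-0.7, -0.4, -2.2]
opening: 0.73
t: 8.8
tcp_pos: [548.9, 244.2, 142.0]
tool_rot: [-0.323, 0.62, 0.646, 0.306]
ft_force: [-0.1, -0.0, -1.3]
opening: 0.729
t 8.8 tcp [548.9 244.2 142. ] open 0.729 F [-0.1 -0.  -1.3] q [-0.12  0.72  1.96  1.11  1.07 -1.04]
shift tool axes [-34.5   2.1  20.7]
rotvec deg [-0.43  2.15 -0.07]
shift after turn [-35.3   1.9  19.4]
```

View pics/g3side.png

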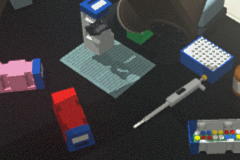

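View pics/g3scene.png

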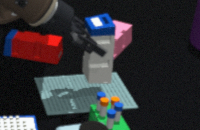

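```bash
python3 -m crank '[{"rx":-0.4,"ry":2.1,"rz":0,"dx":0,"dy":0,"dz":0,"jaw":50},{"rx":0,"ry":0,"rz":0,"dx":-14,"dy":0,"dz":10,"jaw":50},{"rx":0,"ry":0,"rz":0,"dx":-12,"dy":0,"dz":8.3,"jaw":50},{"rx":0,"ry":0,"rz":0,"dx":-7.5,"dy":0,"dz":5.2,"jaw":50},{"rx":0,"ry":0,"rz":0,"dx":0,"dy":0,"dz":0,"jaw":50}]'
python3 - <<'E'
from h import *
need((551,240,97),goal(2.2,55))
E
```

```text
t: 9.52
tcp_pos: [548.9, 244.5, 100.8]
tool_rot: [-0.334, 0.615, 0.639, 0.32]
ft_force: [-0.6, 0.4, -1.0]
opening: 0.73
t 9.525 tcp [548.9 244.5 100.8] open 0.73 F [-0.6  0.4 -1. ] q [-0.13  0.81  1.97  1.18  1.07 -1.15]
shift tool axes [-5.8  2.  -1.6]
rotvec deg [-0.03 -0.11 -0.06]
shift after turn [-5.8  2.  -1.6]
```

Lower in ~2 mm steps watching force.

```bash
python3 -m crank '[{"rx":0,"ry":0,"rz":0,"dx":-1.6,"dy":0,"dz":1.15,"jaw":50},{"rx":0,"ry":0,"rz":0,"dx":0,"dy":0,"dz":0,"jaw":50}]'; python3 -m crank '[{"rx":0,"ry":0,"rz":0,"dx":-1.6,"dy":0,"dz":1.15,"jaw":50},{"rx":0,"ry":0,"rz":0,"dx":0,"dy":0,"dz":0,"jaw":50}]'
python3 - <<'E'
from h import *
need(None)
for n in('side','scene'):
    im=bot.grab_frame(n); u=proj(n,[550,240,70])[0].astype(int); cv2.imwrite(f'pics/g4{n}.png',cv2.resize(im[u[1]-50:u[1]+50,u[0]-60:u[0]+60],None,fx=5,fy=5,interpolation=2))
E
```

```text
t: 9.78
tcp_pos: [549.4, 244.4, 99.9]
tool_rot: [-0.333, 0.615, 0.639, 0.321]
ft_force: [0.5, 1.0, -2.1]
opening: 0.731
t: 10.02
tcp_pos: [549.3, 244.4, 97.8]
tool_rot: [-0.333, 0.615, 0.639, 0.321]
ft_force: [0.0, -0.2, -1.3]
opening: 0.728
t 10.025 tcp [549.3 244.4  97.8] open 0.728 F [ 0.  -0.2 -1.3] q [-0.13  0.81  1.97  1.18  1.06 -1.16]
```

View pics/g4side.png

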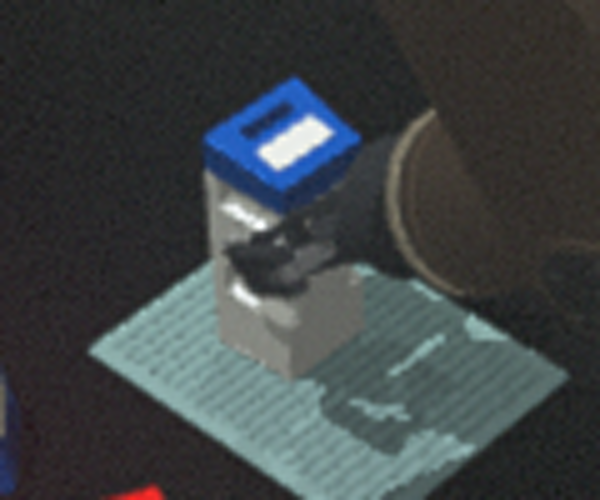

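View pics/g4scene.png

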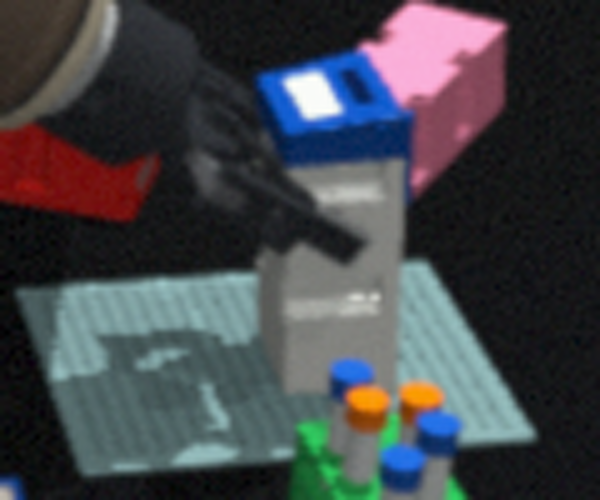

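Standing nearly on the mat. Continue lowering.

```bash
python3 -m crank '[{"rx":0,"ry":0,"rz":0,"dx":-1.2,"dy":0,"dz":0.9,"jaw":50},{"rx":0,"ry":0,"rz":0,"dx":0,"dy":0,"dz":0,"jaw":50}]'; python3 -m crank '[{"rx":0,"ry":0,"rz":0,"dx":-1.2,"dy":0,"dz":0.9,"jaw":50},{"rx":0,"ry":0,"rz":0,"dx":0,"dy":0,"dz":0,"jaw":50}]';python3 - <<'E'
from h import *
need(None)
E
```

```text
t: 10.38
tcp_pos: [549.2, 244.8, 97.6]
tool_rot: [-0.334, 0.614, 0.639, 0.322]
ft_force: [-3.7, -4.4, 16.2]
opening: 0.732
t: 10.62
tcp_pos: [549.2, 245.1, 97.6]
tool_rot: [-0.335, 0.614, 0.638, 0.323]
ft_force: [-5.8, -9.4, 32.8]
opening: 0.731
t 10.625 tcp [549.2 245.1  97.6] open 0.731 F [-5.8 -9.4 32.8] q [-0.13  0.82  1.97  1.18  1.07 -1.17]
```

```bash
python3 -m crank '[{"rx":0,"ry":0,"rz":0,"dx":1.8,"dy":0,"dz":-1.3,"jaw":50},{"rx":0,"ry":0,"rz":0,"dx":0,"dy":0,"dz":0,"jaw":68},{"rx":0,"ry":0,"rz":0,"dx":0,"dy":0,"dz":0,"jaw":85},{"rx":0,"ry":0,"rz":0,"dx":0,"dy":0,"dz":0,"jaw":85},{"rx":0,"ry":0,"rz":0,"dx":0,"dy":0,"dz":0,"jaw":85}]';python3 - <<'E'
from h import *
need(None)
for n in('side','scene'):
    im=bot.grab_frame(n); u=proj(n,[550,240,70])[0].astype(int); cv2.imwrite(f'pics/g5{n}.png',cv2.resize(im[u[1]-50:u[1]+50,u[0]-60:u[0]+60],None,fx=5,fy=5,interpolation=2))
E
```

```text
t: 11.25
tcp_pos: [549.2, 244.5, 96.8]
tool_rot: [-0.333, 0.615, 0.639, 0.321]
ft_force: [-0.0, 0.1, -0.3]
opening: 0.993
t 11.25 tcp [549.2 244.5  96.8] open 0.993 F [-0.   0.1 -0.3] q [-0.13  0.82  1.97  1.18  1.06 -1.16]
```

View pics/g5scene.png

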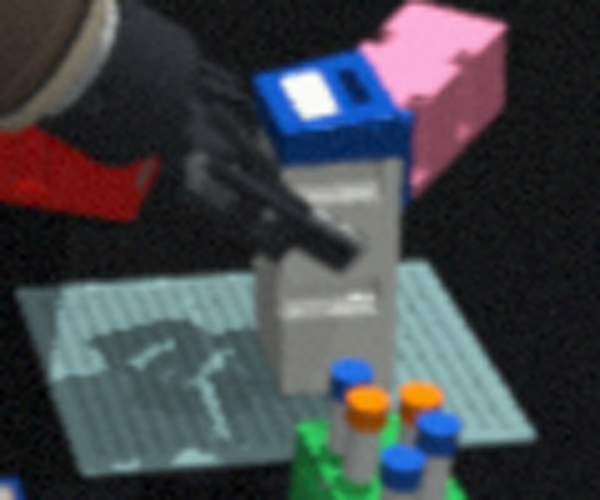

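```bash
python3 -m crank '[{"rx":0,"ry":0,"rz":0,"dx":0,"dy":0,"dz":-12,"jaw":85},{"rx":0,"ry":0,"rz":0,"dx":0,"dy":0,"dz":-22,"jaw":85},{"rx":0,"ry":0,"rz":0,"dx":0,"dy":0,"dz":-30,"jaw":85},{"rx":0,"ry":0,"rz":0,"dx":0,"dy":0,"dz":-36,"jaw":85},{"rx":0,"ry":0,"rz":0,"dx":25,"dy":0,"dz":-30,"jaw":85}]';python3 - <<'E'
from h import *
need((549,200,300),goal(2.2,0))
E
```

```text
t: 11.98
tcp_pos: [552.7, 150.1, 192.1]
tool_rot: [-0.333, 0.616, 0.638, 0.321]
ft_force: [0.7, -0.4, 1.0]
opening: 0.997
t 11.975 tcp [552.7 150.1 192.1] open 0.997 F [ 0.7 -0.4  1. ] q [-0.29  0.67  1.91  0.97  1.22 -1.  ]
shift tool axes [117.1  -2.  -20.7]
rotvec deg [-1.000e-02 -5.509e+01 -1.400e-01]
shift after turn [  50.    -1.8 -107.9]
```

```bash
python3 -m crank '[{"rx":0,"ry":0,"rz":0,"dx":30,"dy":-0.5,"dz":-21,"jaw":85},{"rx":0,"ry":0,"rz":0,"dx":30,"dy":0,"dz":-21,"jaw":85},{"rx":0,"ry":0,"rz":0,"dx":29,"dy":0,"dz":-20,"jaw":85},{"rx":0,"ry":-10.5,"rz":0,"dx":0,"dy":0,"dz":0,"jaw":85},{"rx":0,"ry":-10.5,"rz":0,"dx":0,"dy":0,"dz":0,"jaw":85}]';python3 -m crank '[{"rx":0,"ry":-10.5,"rz":0,"dx":20,"dy":0,"dz":0,"jaw":85},{"rx":0,"ry":-10.5,"rz":0,"dx":20,"dy":0,"dz":0,"jaw":85},{"rx":0,"ry":-10.5,"rz":0,"dx":20,"dy":0,"dz":0,"jaw":85},{"rx":0,"ry":-10.5,"rz":0,"dx":20,"dy":0,"dz":0,"jaw":85},{"rx":0,"ry":-10.5,"rz":0,"dx":20,"dy":0,"dz":0,"jaw":85}]'
python3 - <<'E'
from h import *
need((549,354,220),goal(2.2,-55))
E
```

```text
t: 12.6
tcp_pos: [552.7, 150.4, 301.2]
tool_rot: [-0.208, 0.664, 0.689, 0.202]
ft_force: [-1.8, 0.1, -1.0]
opening: 0.998
t: 13.22
tcp_pos: [549.4, 246.4, 324.5]
tool_rot: [0.119, 0.685, 0.71, -0.111]
ft_force: [0.2, -1.5, -2.1]
opening: 0.996
t 13.225 tcp [549.4 246.4 324.5] open 0.996 F [ 0.2 -1.5 -2.1] q [ 0.54  0.44  1.53 -0.3   1.34  0.59]
shift tool axes [135.4   3.   64.6]
rotvec deg [  0.2  -36.3   -0.27]
shift after turn [147.3   3.8 -28.1]
```

```bash
python3 -m crank '[{"rx":0,"ry":-9,"rz":0,"dx":35,"dy":1,"dz":0,"jaw":85},{"rx":0,"ry":-9,"rz":0,"dx":35,"dy":1,"dz":0,"jaw":85},{"rx":0,"ry":-9,"rz":0,"dx":35,"dy":1,"dz":0,"jaw":85},{"rx":0,"ry":-9,"rz":0,"dx":30,"dy":0,"dz":0,"jaw":85},{"rx":0,"ry":0,"rz":0,"dx":0,"dy":0,"dz":0,"jaw":85}]'
python3 - <<'E'
from h import *
need((549,354.5,165),goal(2.2,-55))
im=bot.grab_frame('wrist'); cv2.imwrite('pics/w6.png',im)
E
```

```text
t: 13.85
tcp_pos: [545.6, 360.7, 246.2]
tool_rot: [0.331, 0.613, 0.641, -0.322]
ft_force: [0.5, 0.0, -1.2]
opening: 0.998
t 13.85 tcp [545.6 360.7 246.2] open 0.998 F [ 0.5  0.  -1.2] q [ 0.85  0.9   1.18 -0.62  1.82  0.89]
shift tool axes [62.8  3.7 51.8]
rotvec deg [-0.14 -0.06  0.38]
shift after turn [62.9  3.1 51.8]
```

View pics/w6.png

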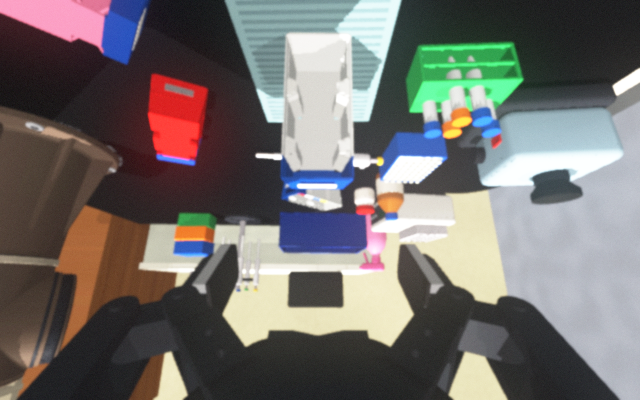

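```bash
python3 -m crank '[{"rx":0,"ry":0,"rz":0.4,"dx":22,"dy":1.2,"dz":18,"jaw":85},{"rx":0,"ry":0,"rz":0,"dx":22,"dy":1.2,"dz":18,"jaw":85},{"rx":0,"ry":0,"rz":0,"dx":19,"dy":1.2,"dz":16,"jaw":85},{"rx":0,"ry":0,"rz":0,"dx":0,"dy":0,"dz":0,"jaw":85},{"rx":0,"ry":0,"rz":0,"dx":0,"dy":0,"dz":0,"jaw":85}]'
cat >> h.py <<'E'
def tote_general(mid,Rt):
    c=[]
    for (L,W,z) in((150,58,-27.5),(160,68,27.5)):
        for sx,sy in((1,1),(1,-1),(-1,-1),(-1,1)): c.append([sx*L/2,sy*W/2,z])
    return np.array(c)@Rt.T+np.array(mid)
E
python3 - <<'E'
from h import *
need((549,256.2,96),goal(2.2,-55))
im=bot.grab_frame('wrist')
a=np.radians(2.2); W=np.array([np.cos(a),np.sin(a),0]); h=np.array([-np.sin(a),np.cos(a),0])
z=np.cos(np.radians(5))*h+np.sin(np.radians(5))*np.array([0,0,1]); x=np.cross(W,z) ; 
if x[2]<0: x=-x
Rt=np.column_stack([x,np.cross(z,x),z])
draw(im,'wrist',tote_general((549.3,248.8,83.3),Rt),1,np.zeros(2))
cv2.imwrite('pics/w7.png',im)
E
```

```text
t: 14.52
tcp_pos: [551.7, 354.5, 172.2]
tool_rot: [0.33, 0.619, 0.639, -0.315]
ft_force: [0.7, 0.3, 0.6]
opening: 0.996
t 14.525 tcp [551.7 354.5 172.2] open 0.996 F [0.7 0.3 0.6] q [ 0.83  0.96  1.21 -0.61  1.72  0.96]
shift tool axes [  4.7  -6.5 124.1]
rotvec deg [-0.   -0.64 -0.46]
shift after turn [  6.1  -6.5 124. ]
```

View pics/w7.png

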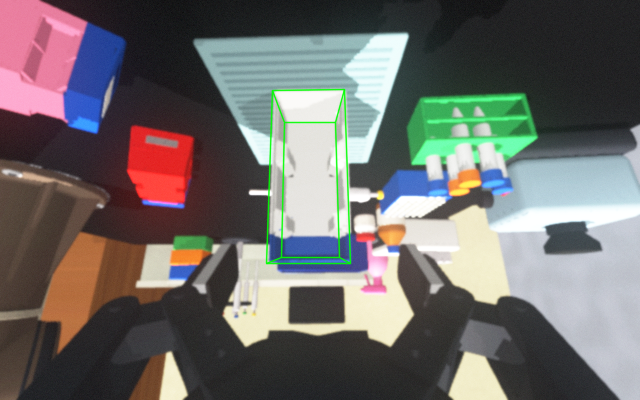

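```bash
python3 -m crank '[{"rx":0,"ry":-0.6,"rz":-0.4,"dx":3,"dy":-3.5,"dz":25,"jaw":85},{"rx":0,"ry":0,"rz":0,"dx":2.5,"dy":-3,"dz":25,"jaw":85},{"rx":0,"ry":0,"rz":0,"dx":0,"dy":0,"dz":14,"jaw":85},{"rx":0,"ry":0,"rz":0,"dx":0,"dy":0,"dz":0,"jaw":85},{"rx":0,"ry":0,"rz":0,"dx":0,"dy":0,"dz":0,"jaw":85}]'
python3 - <<'E'
from h import *
need((549.2,256.2,96),goal(2.2,-55))
E
```

```text
t: 15.2
tcp_pos: [547.3, 306.0, 130.9]
tool_rot: [0.333, 0.616, 0.639, -0.319]
ft_force: [0.4, -0.6, -0.2]
opening: 0.996
t 15.2 tcp [547.3 306.  130.9] open 0.996 F [ 0.4 -0.6 -0.2] q [ 0.8   0.97  1.34 -0.64  1.6   1.  ]
shift tool axes [-0.1 -0.  60.8]
rotvec deg [ 0.04 -0.08 -0.07]
shift after turn [-0.   0.  60.8]
```

```bash
python3 -m crank '[{"rx":0,"ry":0,"rz":0,"dx":0,"dy":0,"dz":20,"jaw":85},{"rx":0,"ry":0,"rz":0,"dx":0,"dy":0,"dz":20,"jaw":85},{"rx":0,"ry":0,"rz":0,"dx":0,"dy":0,"dz":20,"jaw":85},{"rx":0,"ry":0,"rz":0,"dx":0,"dy":0,"dz":0,"jaw":85},{"rx":0,"ry":0,"rz":0,"dx":0,"dy":0,"dz":0,"jaw":85}]'
python3 - <<'E'
from h import *
need((549.2,256.2,96),goal(2.2,-55))
E
```

```text
t: 15.82
tcp_pos: [548.8, 256.1, 95.7]
tool_rot: [0.333, 0.615, 0.639, -0.32]
ft_force: [-0.3, 0.2, -0.1]
opening: 0.991
t 15.825 tcp [548.8 256.1  95.7] open 0.991 F [-0.3  0.2 -0.1] q [ 0.75  0.97  1.44 -0.67  1.5   1.04]
shift tool axes [-0.2  0.4 -0.2]
rotvec deg [-0.02 -0.02 -0.04]
shift after turn [-0.2  0.4 -0.2]
```

```bash
python3 -m crank '[{"rx":0,"ry":0,"rz":0,"dx":0,"dy":0,"dz":0,"jaw":62},{"rx":0,"ry":0,"rz":0,"dx":0,"dy":0,"dz":0,"jaw":50},{"rx":0,"ry":0,"rz":0,"dx":0,"dy":0,"dz":0,"jaw":50},{"rx":0,"ry":0,"rz":0,"dx":0,"dy":0,"dz":0,"jaw":50}]' 50
python3 - <<'E'
from h import *
need(None)
E
python3 -m crank '[{"rx":0,"ry":0,"rz":0,"dx":-10,"dy":0,"dz":-7,"jaw":50},{"rx":0,"ry":0,"rz":0,"dx":-22,"dy":0,"dz":-15.4,"jaw":50},{"rx":0,"ry":0,"rz":0,"dx":-22,"dy":0,"dz":-15.4,"jaw":50},{"rx":0,"ry":0,"rz":0,"dx":-10,"dy":0,"dz":-7,"jaw":50},{"rx":0,"ry":0,"rz":0,"dx":0,"dy":0,"dz":0,"jaw":50}]'
python3 - <<'E'
from h import *
need(None)
for n in('side','scene'):
    im=bot.grab_frame(n); u=proj(n,[550,240,130])[0].astype(int); cv2.imwrite(f'pics/g6{n}.png',cv2.resize(im[u[1]-50:u[1]+50,u[0]-60:u[0]+60],None,fx=5,fy=5,interpolation=2))
E
```

```text
t: 16.32
tcp_pos: [548.9, 256.7, 96.2]
tool_rot: [0.333, 0.615, 0.639, -0.32]
ft_force: [-0.9, 3.2, 6.3]
opening: 0.779
t 16.325 tcp [548.9 256.7  96.2] open 0.779 F [-0.9  3.2  6.3] q [ 0.75  0.97  1.44 -0.67  1.5   1.04]
t: 16.95
tcp_pos: [549.0, 256.3, 175.1]
tool_rot: [0.333, 0.616, 0.639, -0.319]
ft_force: [0.3, -0.6, -1.6]
opening: 0.776
t 16.95 tcp [549.  256.3 175.1] open 0.776 F [ 0.3 -0.6 -1.6] q [ 0.75  0.87  1.44 -0.67  1.58  0.98]
```

View pics/g6scene.png

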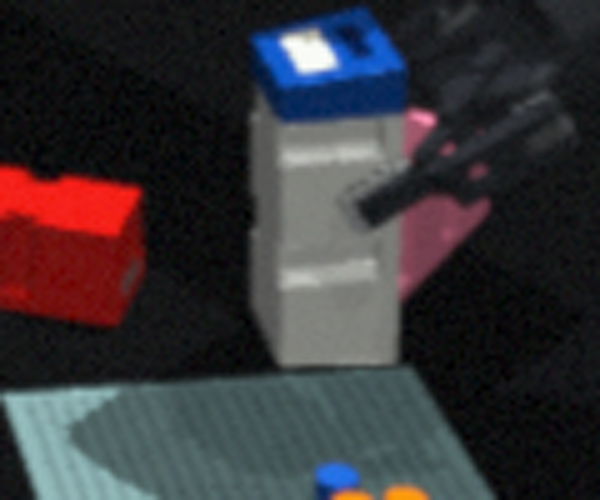

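View pics/g6side.png

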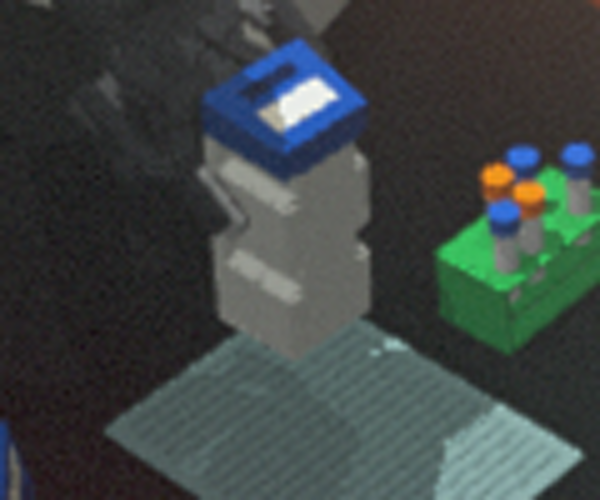

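```bash
python3 -m crank '[{"rx":0,"ry":8.5,"rz":0,"dx":0,"dy":0,"dz":0,"jaw":50},{"rx":0,"ry":8.5,"rz":0,"dx":0,"dy":0,"dz":0,"jaw":50},{"rx":0,"ry":8.5,"rz":0,"dx":0,"dy":0,"dz":0,"jaw":50},{"rx":0,"ry":8.5,"rz":0,"dx":0,"dy":0,"dz":0,"jaw":50},{"rx":0,"ry":8.5,"rz":0,"dx":0,"dy":0,"dz":0,"jaw":50}]';python3 -m crank '[{"rx":0,"ry":8.5,"rz":0,"dx":0,"dy":0,"dz":0,"jaw":50},{"rx":0,"ry":8.5,"rz":0,"dx":0,"dy":0,"dz":0,"jaw":50},{"rx":0,"ry":8.5,"rz":0,"dx":0,"dy":0,"dz":0,"jaw":50},{"rx":0,"ry":8.5,"rz":0,"dx":0,"dy":0,"dz":0,"jaw":50},{"rx":0,"ry":8.5,"rz":0,"dx":0,"dy":0,"dz":0,"jaw":50}]'; python3 -m crank '[{"rx":0,"ry":0,"rz":0,"dx":0,"dy":0,"dz":-25,"jaw":50},{"rx":0,"ry":0,"rz":0,"dx":0,"dy":0,"dz":0,"jaw":50}]'
python3 - <<'E'
from h import *
need(None,goal(2.2,30))
for n in('side','scene'):
    im=bot.grab_frame(n); u=proj(n,[550,240,180])[0].astype(int); cv2.imwrite(f'pics/g7{n}.png',cv2.resize(im[u[1]-50:u[1]+50,u[0]-60:u[0]+60],None,fx=5,fy=5,interpolation=2))
E
```

```text
t: 17.68
tcp_pos: [548.5, 256.1, 173.3]
tool_rot: [0.077, 0.69, 0.716, -0.074]
ft_force: [-0.4, -0.2, -2.2]
opening: 0.779
t: 18.3
tcp_pos: [548.7, 255.8, 173.5]
tool_rot: [-0.188, 0.67, 0.695, 0.181]
ft_force: [-1.0, -0.2, -1.9]
opening: 0.782
t: 18.55
tcp_pos: [549.7, 242.4, 195.4]
tool_rot: [-0.186, 0.671, 0.695, 0.18]
ft_force: [-0.9, -0.4, -1.7]
opening: 0.781
t 18.55 tcp [549.7 242.4 195.4] open 0.781 F [-0.9 -0.4 -1.7] q [ 0.06  0.48  1.9   0.71  0.88 -0.47]
rotvec deg [ 0.07  0.   -0.1 ]
```

View pics/g7scene.png

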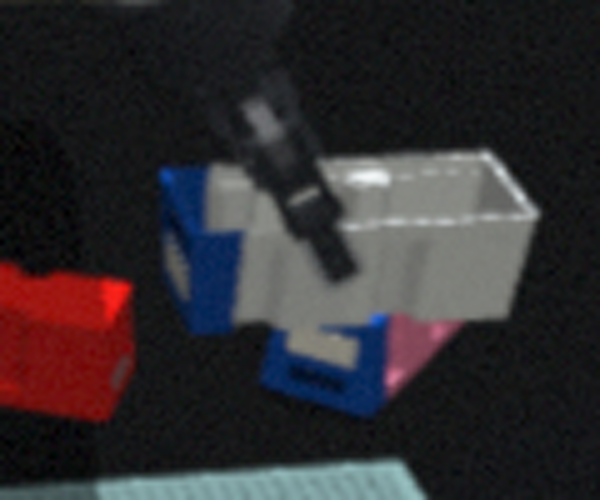

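View pics/g7side.png

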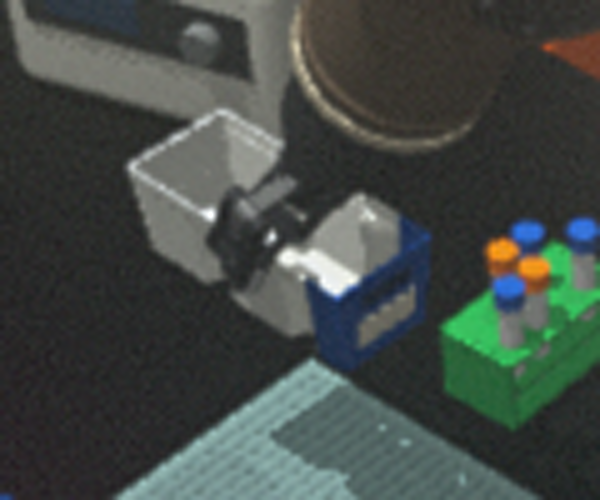

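```bash
cat >> h.py <<'E'
def held(n,im,s=12,zz=8.5,roll=0,pitch=0,col=(0,255,0),sc=1,off=np.zeros(2),yo=0):
    T=TW(); Rt=T[:3,:3]@R.from_euler('y',-30,degrees=True).as_matrix() # frame tilt 0: x left, y jaw, z down
    # tote: x=-tool x, y = +tool y? z=-tool z
    Rt=np.column_stack([-Rt[:,0],Rt[:,1],-Rt[:,2]])
    Rt=Rt@R.from_euler('xy',[roll,pitch],degrees=True).as_matrix()
    mid=T[:3,3]-Rt@np.array([s,yo,zz]); draw(im,n,tote_general(mid,Rt),sc,off,col); return mid,Rt
E
python3 - <<'E'
from h import *
o=[]
for n in('side','scene'):
    im=bot.grab_frame(n); u=proj(n,[550,240,165])[0].astype(int); off=u-[50,40]
    c=cv2.resize(im[off[1]:off[1]+80,off[0]:off[0]+100],None,fx=6,fy=6,interpolation=2)
    c=cv2.convertScaleAbs(c,alpha=1.4,beta=10)
    m,Rt=held(n,c,sc=6,off=off-.5); cv2.imwrite(f'pics/h1{n}.png',c)
print(m,Rt)
E
```

```text
[548.10969474 256.09180549 186.13976959] [[ 3.88801984e-02  9.99243582e-01  7.70676521e-04]
 [-9.99243879e-01  3.88801874e-02  2.92783477e-05]
 [-7.07846464e-07 -7.71232144e-04  9.99999703e-01]]
```

View pics/h1scene.png

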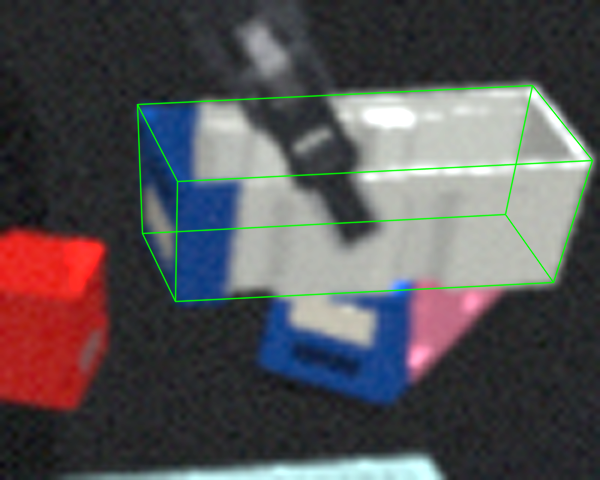

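View pics/h1side.png

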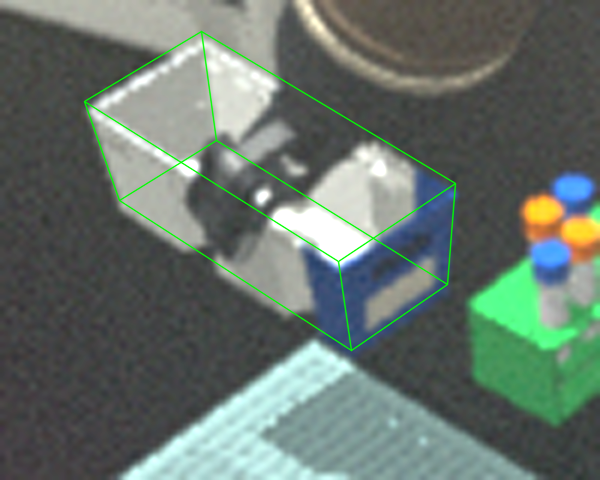

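```bash
python3 -m crank '[{"rx":4.43,"ry":0,"rz":-7.67,"dx":0,"dy":0,"dz":0,"jaw":50},{"rx":4.43,"ry":0,"rz":-7.67,"dx":0,"dy":0,"dz":0,"jaw":50},{"rx":4.43,"ry":0,"rz":-7.67,"dx":0,"dy":0,"dz":0,"jaw":50},{"rx":4.43,"ry":0,"rz":-7.67,"dx":0,"dy":0,"dz":0,"jaw":50},{"rx":4.43,"ry":0,"rz":-7.67,"dx":0,"dy":0,"dz":0,"jaw":50}]'
python3 - <<'E'
from h import *
need((560.6,-198.2,200),goal(46.5,30))
E
```

```text
t: 19.38
tcp_pos: [548.8, 244.1, 194.7]
tool_rot: [-0.241, 0.356, 0.898, 0.095]
ft_force: [-0.3, 0.4, -1.2]
opening: 0.78
t 19.375 tcp [548.8 244.1 194.7] open 0.78 F [-0.3  0.4 -1.2] q [ 0.14  0.64  1.59  0.42  1.29 -0.87]
shift tool axes [-266.9 -314.4 -160.3]
rotvec deg [-0.18 -0.03  0.25]
shift after turn [-268.4 -312.7 -161.1]
```

```bash
python3 -m crank '[{"rx":-0.2,"ry":0,"rz":0.2,"dx":-20,"dy":-23.4,"dz":-12,"jaw":50},{"rx":0,"ry":0,"rz":0,"dx":-29,"dy":-34,"dz":-17.5,"jaw":50},{"rx":0,"ry":0,"rz":0,"dx":-29,"dy":-34,"dz":-17.5,"jaw":50},{"rx":0,"ry":0,"rz":0,"dx":-29,"dy":-34,"dz":-17.5,"jaw":50},{"rx":0,"ry":0,"rz":0,"dx":-29,"dy":-34,"dz":-17.5,"jaw":50}]';python3 -m crank '[{"rx":0,"ry":0,"rz":0,"dx":-29,"dy":-34,"dz":-17.5,"jaw":50},{"rx":0,"ry":0,"rz":0,"dx":-29,"dy":-34,"dz":-17.5,"jaw":50},{"rx":0,"ry":0,"rz":0,"dx":-29,"dy":-34,"dz":-17.5,"jaw":50},{"rx":0,"ry":0,"rz":0,"dx":-29,"dy":-34,"dz":-17.5,"jaw":50},{"rx":0,"ry":0,"rz":0,"dx":-15,"dy":-18,"dz":-9,"jaw":50}]'; python3 -m crank '[{"rx":0,"ry":0,"rz":0,"dx":0,"dy":0,"dz":0,"jaw":50},{"rx":0,"ry":0,"rz":0,"dx":0,"dy":0,"dz":0,"jaw":50},{"rx":0,"ry":0,"rz":0,"dx":0,"dy":0,"dz":0,"jaw":50}]';python3 - <<'E'
from h import *
need((560.6,-198.2,130),goal(46.5,30))
E
```

```text
t: 20.0
tcp_pos: [553.3, 17.9, 197.6]
tool_rot: [-0.24, 0.36, 0.896, 0.097]
ft_force: [0.5, 0.2, -1.5]
opening: 0.777
t: 20.62
tcp_pos: [557.4, -199.9, 200.0]
tool_rot: [-0.24, 0.36, 0.896, 0.097]
ft_force: [-0.7, 0.1, -0.9]
opening: 0.782
t: 21.0
tcp_pos: [557.4, -197.1, 200.8]
tool_rot: [-0.24, 0.359, 0.896, 0.097]
ft_force: [-0.4, 0.5, -2.0]
opening: 0.777
t 21.0 tcp [ 557.4 -197.1  200.8] open 0.777 F [-0.4  0.5 -2. ] q [-0.48  0.72  1.4   0.14  1.53 -1.33]
shift tool axes [-38.1   1.3  59.7]
rotvec deg [ 0.19 -0.04 -0.15]
shift after turn [-38.1   1.4  59.8]
```

```bash
python3 -m crank '[{"rx":0.2,"ry":0,"rz":-0.1,"dx":-15,"dy":0.6,"dz":24,"jaw":50},{"rx":0,"ry":0,"rz":0,"dx":-15,"dy":0.6,"dz":24,"jaw":50},{"rx":0,"ry":0,"rz":0,"dx":-12,"dy":0,"dz":20,"jaw":50},{"rx":0,"ry":0,"rz":0,"dx":0,"dy":0,"dz":0,"jaw":50},{"rx":0,"ry":0,"rz":0,"dx":0,"dy":0,"dz":0,"jaw":50}]'
python3 - <<'E'
from h import *
need((560.6,-198.2,105),goal(46.5,30))
for n in('side','scene'):
    im=bot.grab_frame(n); cv2.imwrite(f'pics/i1{n}_raw.png',im); u=proj(n,[552,-190,70])[0].astype(int); off=u-[45,40]; print(n,off)
    c=cv2.resize(im[off[1]:off[1]+75,off[0]:off[0]+90],None,fx=8,fy=8,interpolation=2)
    c=cv2.convertScaleAbs(c,alpha=1.3,beta=10)
    m,Rt=held(n,c,sc=8,off=off-.5); draw(c,n,tote_pts((551.9,-189.9,0),136.5),8,off-.5,(0,0,255)); cv2.imwrite(f'pics/i1{n}.png',c)
print(m,Rt)
E
```

```text
t: 21.62
tcp_pos: [560.2, -199.2, 121.7]
tool_rot: [-0.24, 0.359, 0.897, 0.096]
ft_force: [0.8, -0.3, -1.6]
opening: 0.776
t 21.625 tcp [ 560.2 -199.2  121.7] open 0.776 F [ 0.8 -0.3 -1.6] q [-0.48  0.81  1.44  0.14  1.4  -1.35]
shift tool axes [-8.   1.  14.6]
rotvec deg [ 0.04  0.03 -0.1 ]
shift after turn [-8.   0.9 14.6]
side [326 185]
scene [202 166]
[ 551.69417082 -191.07661907  113.4662032 ] [[ 7.23919109e-01  6.89884342e-01 -8.47636515e-04]
 [-6.89883691e-01  7.23919597e-01  9.53902153e-04]
 [ 1.27170284e-03 -1.05777389e-04  9.99999186e-01]]
```

View pics/i1scene.png

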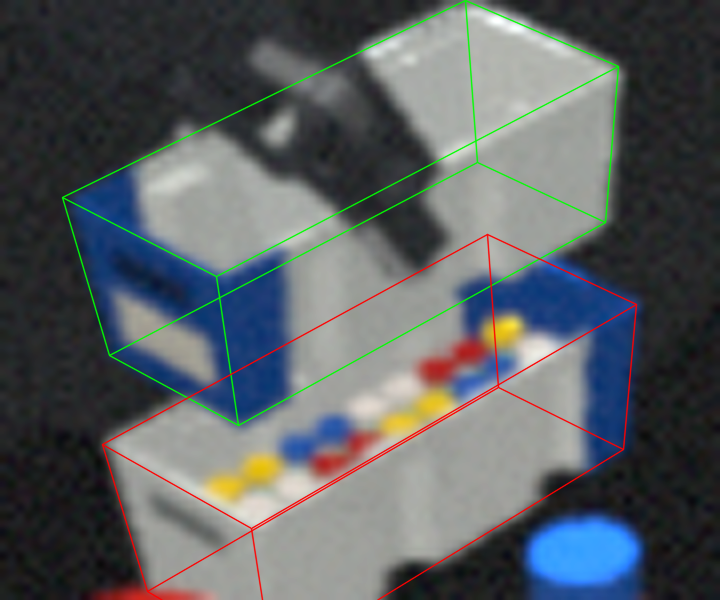

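View pics/i1side.png

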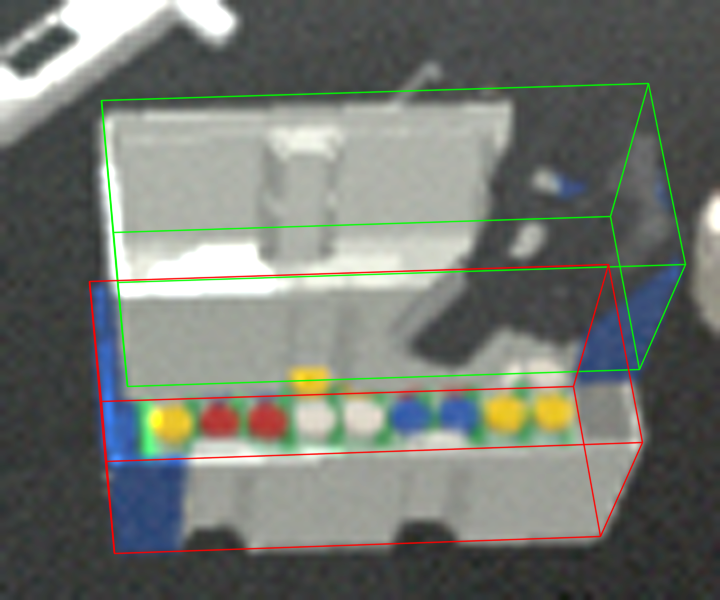

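Run:
```python
from h import *
for n in('side','scene'):
    im=cv2.imread(f'pics/i1{n}_raw.png'); off=np.array({'side':[332,190],'scene':[206,162]}[n])
    c=cv2.resize(im[off[1]:off[1]+54,off[0]:off[0]+80],None,fx=10,fy=10,interpolation=2)
    c=cv2.convertScaleAbs(c,alpha=1.3,beta=10)
    m,Rt=held(n,c,sc=10,off=off-.5)
    c2=cv2.convertScaleAbs(cv2.resize(im[off[1]:off[1]+54,off[0]:off[0]+80],None,fx=10,fy=10,interpolation=2),alpha=1.3,beta=10)
    cv2.imwrite(f'pics/i2{n}.png',cv2.addWeighted(c,.45,c2,.55,0))
    print(n,off,proj(n,tote_general(m,Rt)).round(1).tolist())
```

```text
side [332 190] [[401.8, 211.6], [405.5, 230.7], [341.4, 232.8], [339.7, 213.5], [406.5, 194.9], [411.2, 217.6], [340.2, 219.8], [338.2, 197.0]]
scene [206 162] [[231.3, 218.7], [215.2, 210.0], [261.1, 185.9], [277.1, 193.3], [228.5, 200.0], [209.4, 190.2], [259.7, 165.6], [278.8, 173.8]]
```

View pics/i2side.png

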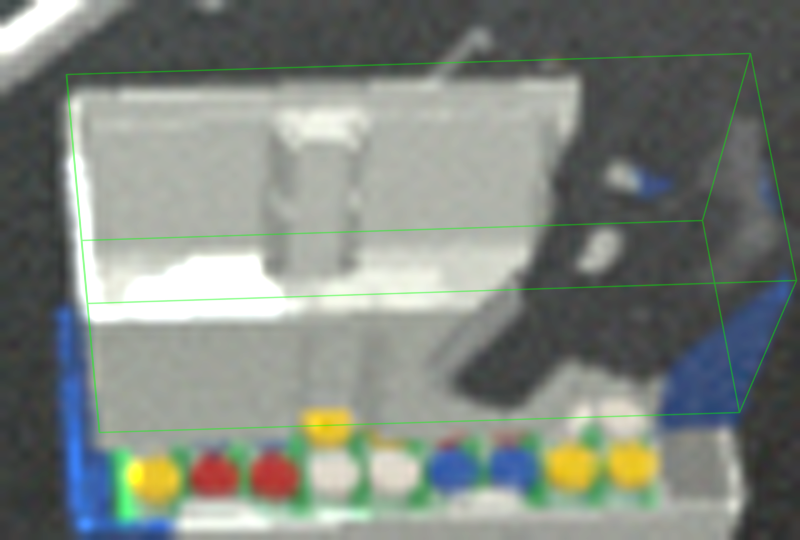

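View pics/i2scene.png

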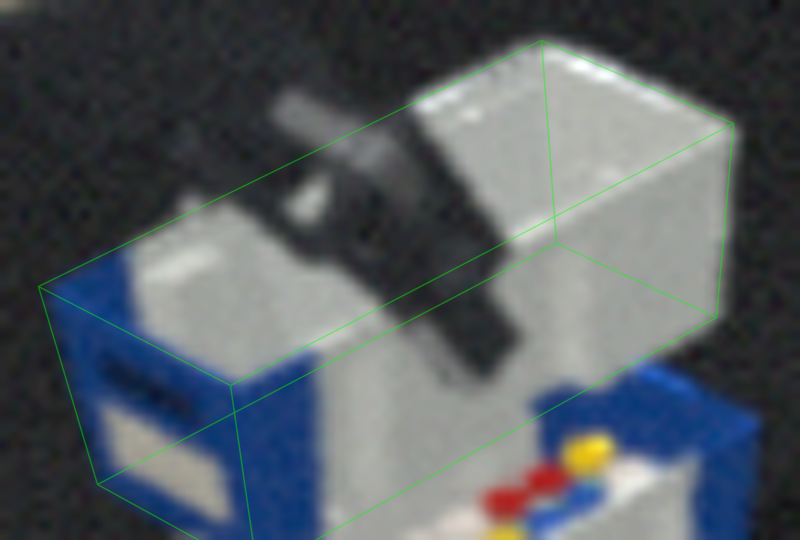

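```bash
cat > fit2.py <<'E'
from h import *
from scipy.optimize import least_squares
S={'side':{7:(338.7,198.3),6:(340.3,221.3),5:(411.2,217.3),1:(405.0,231.9)},
'scene':{6:(259.5,165.7),7:(279,174),3:(277.3,193.3),5:(210,190.2),4:(229,200)}}
def f(p,cams,z):
    Rt=R.from_euler('ZYX',[p[2],p[3] if len(p)>3 else 0,p[4] if len(p)>3 else 0],degrees=True).as_matrix()
    pt=tote_general((p[0],p[1],p[5] if len(p)>5 else z),Rt); return np.concatenate([(proj(n,pt[[*S[n]]])-np.array([*S[n].values()])).ravel() for n in cams])
for cams in(('scene',),('side',),('scene','side')):
    for z in(111.5,113.5):
        s=least_squares(f,[551,-191,-43.5],args=(cams,z)); print(cams,z,s.x.round(2),np.sqrt((s.fun**2).mean()).round(2))
s=least_squares(f,[551,-191,-43.5,0,0,113],args=(('scene','side'),0)); print(s.x.round(2),np.sqrt((s.fun**2).mean()).round(2))
E
python3 fit2.py
```

```text
('scene',) 111.5 [ 548.64 -190.78  -43.35] 0.14
('scene',) 113.5 [ 552.13 -190.36  -43.25] 0.18
('side',) 111.5 [ 550.92 -191.83  -42.85] 0.49
('side',) 113.5 [ 549.57 -192.74  -42.83] 0.51
('scene', 'side') 111.5 [ 550.39 -191.2   -43.  ] 0.45
('scene', 'side') 113.5 [ 550.49 -191.41  -43.08] 0.53
[ 5.5030e+02 -1.9142e+02 -4.3050e+01 -2.7000e-01 -4.3000e-01  1.1215e+02] 0.41
```

Run:
```python
from h import *
need((561.7,-197.9,97))
```

```text
t 21.725 tcp [ 560.4 -199.3  122. ] open 0.783 F [-0.  -0.3 -1.5] q [-0.48  0.81  1.44  0.14  1.4  -1.35]
shift tool axes [-12.4   2.   21.7]
```

```bash
python3 -m crank '[{"rx":0,"ry":0,"rz":0,"dx":-5,"dy":2,"dz":9,"jaw":50},{"rx":0,"ry":0,"rz":0,"dx":-4.4,"dy":0,"dz":7.7,"jaw":50},{"rx":0,"ry":0,"rz":0,"dx":-3,"dy":0,"dz":5,"jaw":50},{"rx":0,"ry":0,"rz":0,"dx":0,"dy":0,"dz":0,"jaw":50},{"rx":0,"ry":0,"rz":0,"dx":0,"dy":0,"dz":0,"jaw":50}]'
python3 - <<'E'
from h import *
need((561.7,-197.9,85),goal(46.5,30))
for n in('side','scene'):
    im=bot.grab_frame(n); cv2.imwrite(f'pics/i3{n}_raw.png',im); off=np.array({'side':[328,194],'scene':[206,170]}[n])
    c=cv2.resize(im[off[1]:off[1]+62,off[0]:off[0]+90],None,fx=8.5,fy=8.5,interpolation=2)
    cv2.imwrite(f'pics/i3{n}.png',cv2.convertScaleAbs(c,alpha=1.3,beta=10))
E
```

```text
t: 22.35
tcp_pos: [561.2, -197.7, 96.0]
tool_rot: [-0.24, 0.359, 0.897, 0.096]
ft_force: [0.4, -0.8, -1.0]
opening: 0.776
t 22.35 tcp [ 561.2 -197.7   96. ] open 0.776 F [ 0.4 -0.8 -1. ] q [-0.47  0.84  1.45  0.14  1.37 -1.35]
shift tool axes [-5.9  0.2  9.3]
rotvec deg [ 0.03 -0.01 -0.12]
shift after turn [-5.9  0.2  9.3]
```

View pics/i3side.png

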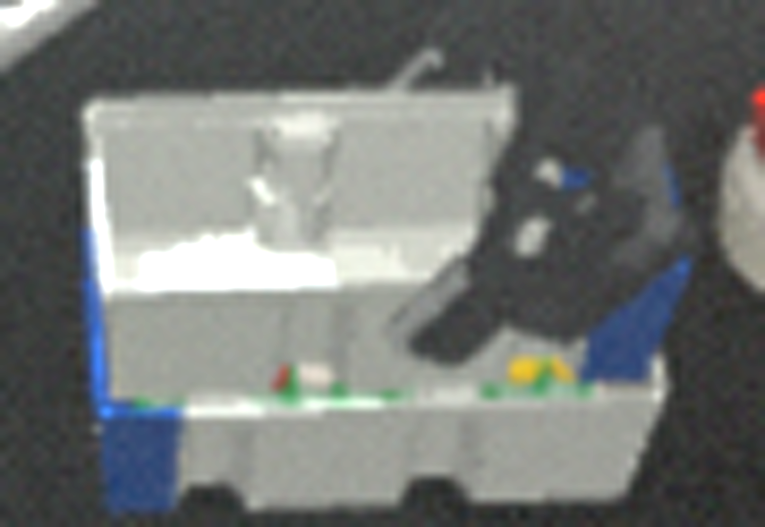

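View pics/i3scene.png

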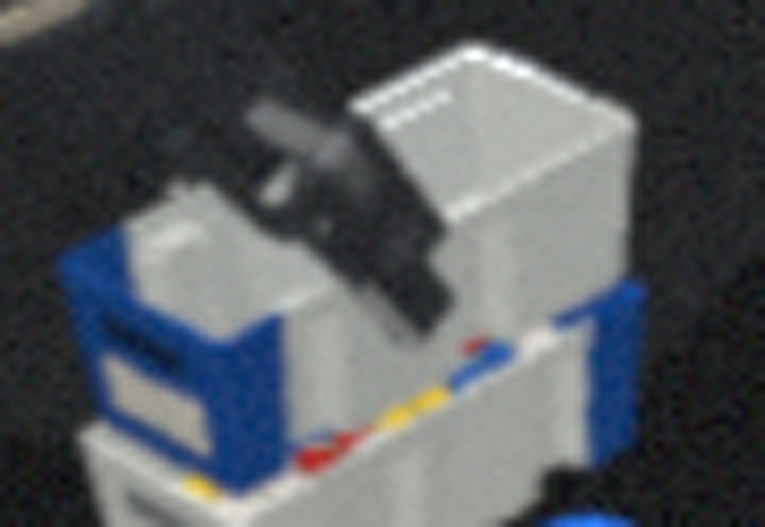

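```bash
python3 -m crank '[{"rx":0,"ry":0,"rz":0,"dx":-1,"dy":0,"dz":1.75,"jaw":50},{"rx":0,"ry":0,"rz":0,"dx":-1,"dy":0,"dz":1.75,"jaw":50},{"rx":0,"ry":0,"rz":0,"dx":0,"dy":0,"dz":0,"jaw":50},{"rx":0,"ry":0,"rz":0,"dx":0,"dy":0,"dz":0,"jaw":50}]' | grep -v rot; python3 -m crank '[{"rx":0,"ry":0,"rz":0,"dx":-0.6,"dy":0,"dz":1.0,"jaw":50},{"rx":0,"ry":0,"rz":0,"dx":0,"dy":0,"dz":0,"jaw":50},{"rx":0,"ry":0,"rz":0,"dx":0,"dy":0,"dz":0,"jaw":50}]'| grep -v rot
```

```text
t: 22.95
tcp_pos: [561.1, -197.7, 91.9]
ft_force: [0.5, -0.8, -0.8]
opening: 0.779
t: 23.32
tcp_pos: [561.1, -197.6, 90.7]
ft_force: [0.2, -0.4, -1.6]
opening: 0.779
```

```bash
for i in 1; do python3 -m crank '[{"rx":0,"ry":0,"rz":0,"dx":-0.6,"dy":0,"dz":1.0,"jaw":50},{"rx":0,"ry":0,"rz":0,"dx":0,"dy":0,"dz":0,"jaw":50},{"rx":0,"ry":0,"rz":0,"dx":0,"dy":0,"dz":0,"jaw":50}]'| grep -v rot; done; python3 -m crank '[{"rx":0,"ry":0,"rz":0,"dx":-0.5,"dy":0,"dz":0.9,"jaw":50},{"rx":0,"ry":0,"rz":0,"dx":0,"dy":0,"dz":0,"jaw":50},{"rx":0,"ry":0,"rz":0,"dx":0,"dy":0,"dz":0,"jaw":50}]'| grep -v rot
```

```text
t: 23.7
tcp_pos: [561.1, -197.7, 89.6]
ft_force: [-0.3, -0.4, -1.4]
opening: 0.779
t: 24.08
tcp_pos: [561.2, -197.7, 88.5]
ft_force: [-0.0, 0.7, -0.4]
opening: 0.781
```

```bash
python3 -m crank '[{"rx":0,"ry":0,"rz":0,"dx":-0.5,"dy":0,"dz":0.9,"jaw":50},{"rx":0,"ry":0,"rz":0,"dx":0,"dy":0,"dz":0,"jaw":50},{"rx":0,"ry":0,"rz":0,"dx":0,"dy":0,"dz":0,"jaw":50}]'| grep -v rot
```

```text
t: 24.45
tcp_pos: [561.2, -197.7, 87.8]
ft_force: [-1.3, -1.4, 4.5]
opening: 0.778
```

```bash
python3 -m crank '[{"rx":0,"ry":0,"rz":0,"dx":-0.3,"dy":0,"dz":0.5,"jaw":50},{"rx":0,"ry":0,"rz":0,"dx":0,"dy":0,"dz":0,"jaw":50}]'| grep -v rot
python3 - <<'E'
from h import *
for n in('side','scene'):
    im=bot.grab_frame(n); cv2.imwrite(f'pics/i4{n}_raw.png',im); off=np.array({'side':[328,194],'scene':[206,174]}[n])
    c=cv2.resize(im[off[1]:off[1]+62,off[0]:off[0]+90],None,fx=8.5,fy=8.5,interpolation=2)
    c=cv2.convertScaleAbs(c,alpha=1.3,beta=10)
    T=np.array([551.9,-189.9,76.5]); draw(c,n,tote_general(T,R.from_euler('z',-43.5,degrees=True).as_matrix()),8.5,off-.5)
    cv2.imwrite(f'pics/i4{n}.png',c)
E
```

```text
t: 24.7
tcp_pos: [561.2, -197.7, 87.6]
ft_force: [-1.8, -0.5, 11.1]
opening: 0.776
```

View pics/i4side.png

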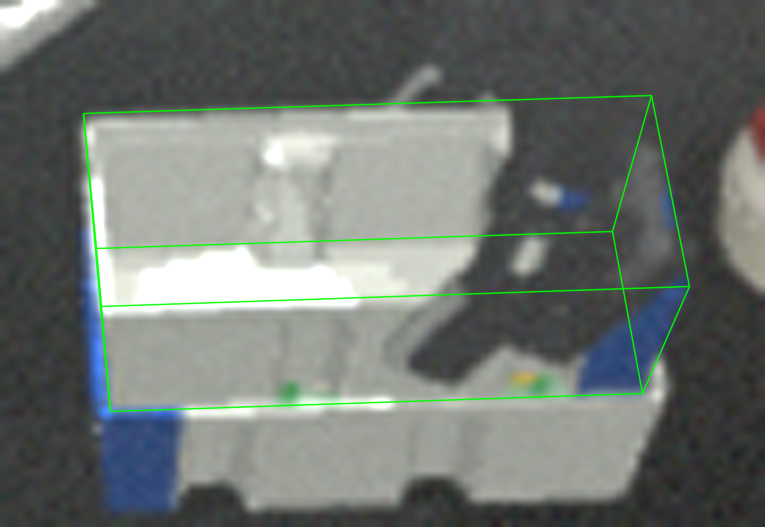

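View pics/i4scene.png

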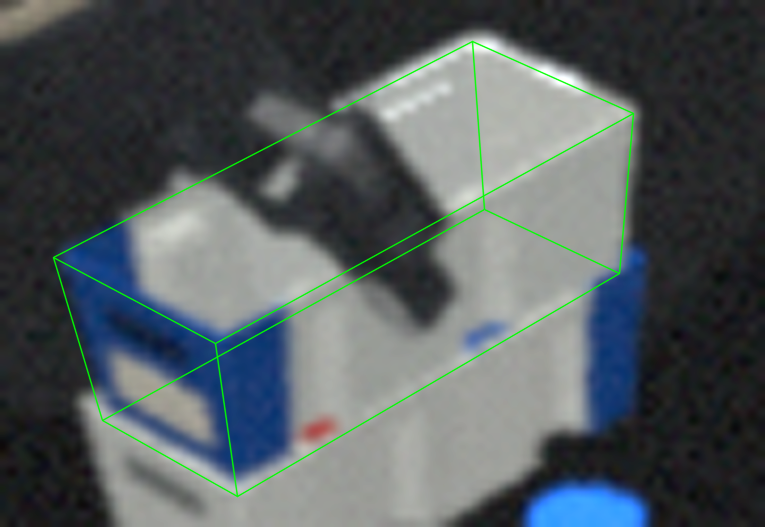

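```bash
cat > fit3.py <<'E'
from h import *
from scipy.optimize import least_squares
S={'scene':{6:(261.4,177.4),7:(280.4,186.2),5:(212.2,202.9),4:(230.8,213.5),0:(233.1,230.0)},
'side':{7:(337.7,207.9),6:(339.7,229.7),5:(408.7,227.0)}}
import fit2
fit2.S=S
for cams in(('scene',),('side',),('scene','side')):
    for z in(76.5,79.,):
        s=least_squares(fit2.f,[551,-191,-43.5],args=(cams,z)); print(cams,z,s.x.round(2),np.sqrt((s.fun**2).mean()).round(2))
s=least_squares(fit2.f,[551,-191,-43.5,0,0,78],args=(('scene','side'),0)); print(s.x.round(2),np.sqrt((s.fun**2).mean()).round(2))
E
python3 fit3.py | tail -7
```

```text
('scene',) 76.5 [ 547.6  -189.8   -44.03] 0.36
('scene',) 79.0 [ 551.59 -189.26  -43.94] 0.38
('side',) 76.5 [ 551.81 -190.55  -42.82] 0.31
('side',) 79.0 [ 550.2  -191.71  -42.81] 0.35
('scene', 'side') 76.5 [ 550.19 -190.22  -43.48] 0.6
('scene', 'side') 79.0 [ 550.78 -190.34  -43.21] 0.54
[ 5.5021e+02 -1.9069e+02 -4.3250e+01 -3.1000e-01 -1.2300e+00  7.7950e+01] 0.45
```

```bash
python3 -m crank '[{"rx":0,"ry":0,"rz":0,"dx":0.5,"dy":0,"dz":-0.9,"jaw":50},{"rx":0,"ry":0,"rz":0,"dx":-0.5,"dy":1.3,"dz":-0.3,"jaw":50},{"rx":0,"ry":0,"rz":0,"dx":0,"dy":0,"dz":0,"jaw":50}]'| grep -v rot;  python3 -m crank '[{"rx":0,"ry":0,"rz":0,"dx":-0.5,"dy":0,"dz":0.9,"jaw":50},{"rx":0,"ry":0,"rz":0,"dx":0,"dy":0,"dz":0,"jaw":50},{"rx":0,"ry":0,"rz":0,"dx":0,"dy":0,"dz":0,"jaw":50}]'| grep -v rot; python3 -m crank '[{"rx":0,"ry":0,"rz":0,"dx":-0.4,"dy":0,"dz":0.7,"jaw":50},{"rx":0,"ry":0,"rz":0,"dx":0,"dy":0,"dz":0,"jaw":50},{"rx":0,"ry":0,"rz":0,"dx":0,"dy":0,"dz":0,"jaw":50}]'| grep -v rot
```

```text
t: 25.18
tcp_pos: [562.5, -197.1, 87.8]
ft_force: [0.1, -0.0, -0.8]
opening: 0.782
t: 25.55
tcp_pos: [562.6, -197.1, 87.6]
ft_force: [-1.5, -0.4, 10.2]
opening: 0.78
t: 25.92
tcp_pos: [562.6, -197.1, 87.5]
ft_force: [-1.8, -0.8, 18.1]
opening: 0.778
```

```bash
python3 -m crank '[{"rx":0,"ry":0,"rz":0,"dx":0.5,"dy":0,"dz":-0.9,"jaw":50},{"rx":0,"ry":0,"rz":0,"dx":0,"dy":0,"dz":0,"jaw":50}]'| grep -v rot; python3 -m crank '[{"rx":0,"ry":0,"rz":0,"dx":0,"dy":0,"dz":0,"jaw":66},{"rx":0,"ry":0,"rz":0,"dx":0,"dy":0,"dz":0,"jaw":70},{"rx":0,"ry":0,"rz":0,"dx":0,"dy":0,"dz":0,"jaw":78},{"rx":0,"ry":0,"rz":0,"dx":0,"dy":0,"dz":0,"jaw":85},{"rx":0,"ry":0,"rz":0,"dx":0,"dy":0,"dz":0,"jaw":85}]' | grep -v rot
python3 - <<'E'
from h import *
for n in('side','scene'):
    im=bot.grab_frame(n); cv2.imwrite(f'pics/i5{n}_raw.png',im); off=np.array({'side':[328,194],'scene':[206,174]}[n])
    c=cv2.resize(im[off[1]:off[1]+62,off[0]:off[0]+90],None,fx=8.5,fy=8.5,interpolation=2)
    c=cv2.convertScaleAbs(c,alpha=1.3,beta=10)
    T=np.array([551.9,-189.9,76.5]); draw(c,n,tote_general(T,R.from_euler('z',-43.5,degrees=True).as_matrix()),8.5,off-.5)
    cv2.imwrite(f'pics/i5{n}.png',c)
E
```

```text
t: 26.18
tcp_pos: [562.6, -197.1, 87.7]
ft_force: [-0.7, -0.8, 10.1]
opening: 0.782
t: 26.8
tcp_pos: [562.4, -197.1, 87.1]
ft_force: [0.7, 0.2, -0.5]
opening: 0.992
```

View pics/i5side.png

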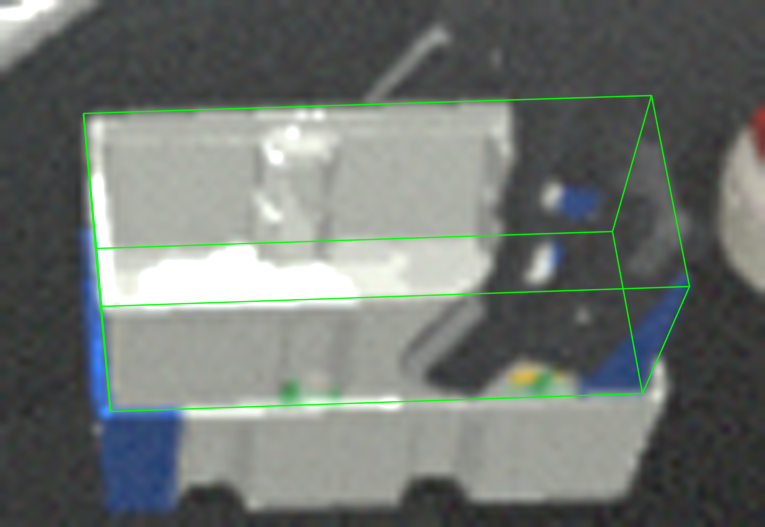

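View pics/i5scene.png

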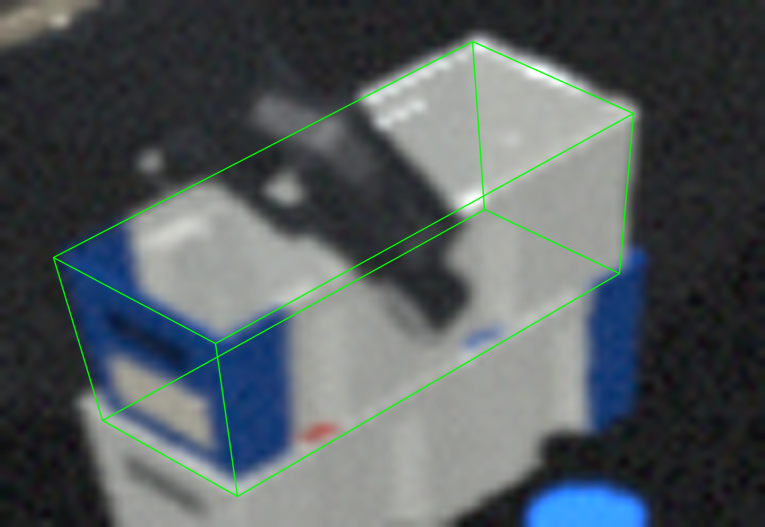

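```bash
python3 -m crank '[{"rx":0,"ry":0,"rz":0,"dx":0,"dy":0,"dz":-8,"jaw":85},{"rx":0,"ry":0,"rz":0,"dx":0,"dy":0,"dz":-18,"jaw":85},{"rx":0,"ry":0,"rz":0,"dx":0,"dy":0,"dz":-30,"jaw":85},{"rx":0,"ry":0,"rz":0,"dx":0,"dy":0,"dz":-45,"jaw":85},{"rx":0,"ry":0,"rz":0,"dx":0,"dy":0,"dz":-50,"jaw":85}]'| grep -v rot; python3 -m crank '[{"rx":0,"ry":0,"rz":0,"dx":10,"dy":0,"dz":-60,"jaw":85},{"rx":0,"ry":0,"rz":0,"dx":0,"dy":0,"dz":0,"jaw":85}]'| grep -v rot
python3 - <<'E'
from h import *
for n in('side','scene'):
    im=bot.grab_frame(n); cv2.imwrite(f'pics/i6{n}_raw.png',im); off=np.array({'side':[328,194],'scene':[200,170]}[n])
    c=cv2.resize(im[off[1]:off[1]+68,off[0]:off[0]+90],None,fx=8.5,fy=8.5,interpolation=2)
    c=cv2.convertScaleAbs(c,alpha=1.3,beta=10)
    cv2.imwrite(f'pics/i6{n}.png',c)
im=bot.grab_frame('wrist'); cv2.imwrite('pics/i6wrist.png',im); need(None)
E
```

```text
t: 27.52
tcp_pos: [617.5, -249.6, 219.5]
ft_force: [1.6, -1.1, 0.4]
opening: 0.997
t: 27.78
tcp_pos: [634.9, -265.8, 279.9]
ft_force: [-0.1, -0.2, -1.0]
opening: 0.995
t 27.925 tcp [ 632.4 -263.8  274.6] open 0.997 F [-0.3  1.1 -0.7] q [-0.5   0.81  1.03  0.13  1.81 -1.32]
```

View pics/i6side.png

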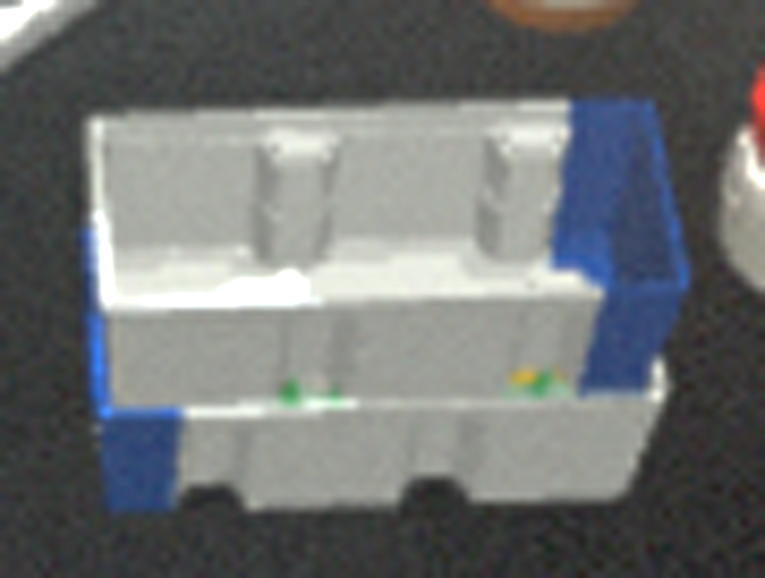

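View pics/i6scene.png

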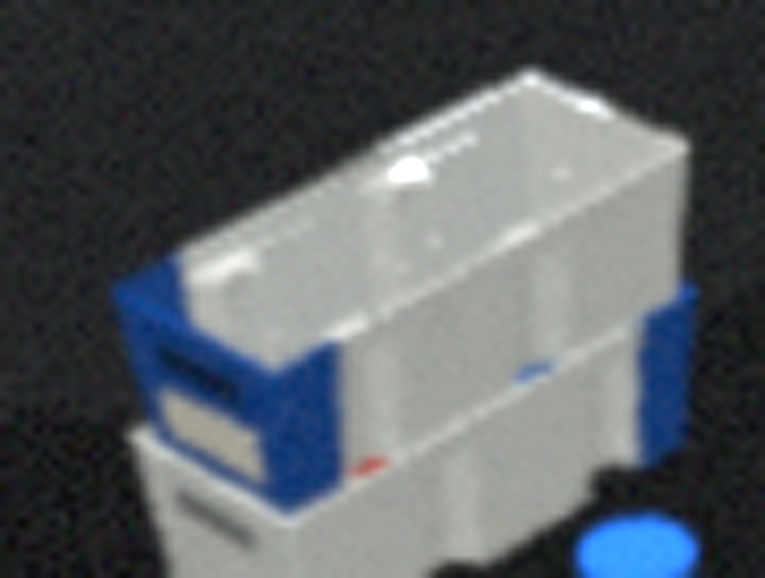

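View pics/i6wrist.png

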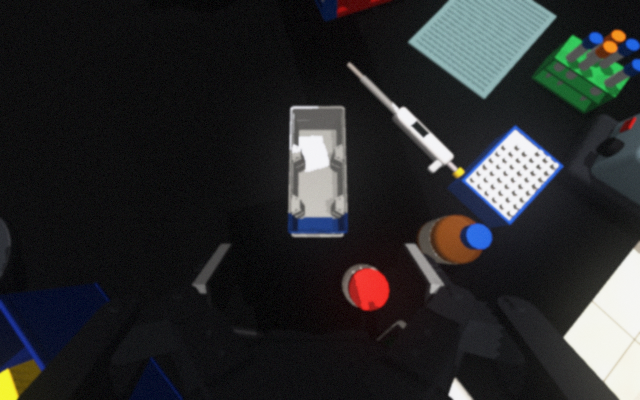

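```bash
cat > fit4.py <<'E'
from h import *
from scipy.optimize import least_squares
S={'scene':{6:(262.1,177.5),7:(280.7,186.6),5:(213.0,203.6),4:(231.9,214.0)},
'side':{7:(338.1,207.4),6:(339.7,229.4),5:(408.7,227.0),4:(404.6,205.2)}}
import fit2
fit2.S=S
s=least_squares(fit2.f,[551,-191,-43.5,0,0,78],args=(('scene','side'),0)); print('rim fit',s.x.round(2),np.sqrt((s.fun**2).mean()).round(2))
for z in (76.5,79,81.5):
    s=least_squares(fit2.f,[551,-191,-43.5],args=(('scene','side'),z)); print(z,s.x.round(2),np.sqrt((s.fun**2).mean()).round(2))
# loaded: refit with z free from the first pictures, rim corners only
L={'scene':{7:(215.5,221.5),6:(233.9,232),5:(282,204.3),4:(263,195.3)},'side':{5:(338.5,220.5),4:(339.5,242.8),6:(401.9,218.6),7:(406.5,240.5)}}
fit2.S={n:{k:(v[0]-.5,v[1]-.5) for k,v in d.items()} for n,d in L.items()}
s=least_squares(fit2.f,[551,-191,136.5,0,0,28],args=(('scene','side'),0)); print('loaded',s.x.round(2),np.sqrt((s.fun**2).mean()).round(2))
E
python3 fit4.py | tail -5
python3 - <<'E'
from h import *
im=cv2.imread('pics/i6wrist.png')
c=cv2.resize(im[80:260,260:380],None,fx=4,fy=3.3,interpolation=2)
cv2.imwrite('pics/i7w.png',c)
for n in ('side','scene','wrist'):
  for q in('tote_blue_end','tote','loaded','loaded_rim'):
    for d in bot.landmark_of(n,q)[:4]:
        w=toworld(n,d['at'])
        if w[1]<0: print(n,q,round(d['p'],2),w.round(1))
E
```

```text
rim fit [ 5.5148e+02 -1.8953e+02 -4.3390e+01  3.0000e-01 -1.3400e+00  7.6620e+01] 0.55
76.5 [ 552.06 -189.12  -43.45] 0.59
79 [ 551.99 -189.43  -43.39] 0.8
81.5 [ 551.91 -189.75  -43.32] 1.24
loaded [ 5.5198e+02 -1.9004e+02  1.3649e+02  1.0000e-02  4.6000e-01  2.7000e+01] 0.41
side tote_blue_end 0.72 [ 608.5 -244.    73.3]
side tote 0.92 [ 545.2 -192.8   45. ]
side loaded 0.9 [ 553.  -192.     2.1]
side loaded_rim 0.56 [ 552.  -193.1   49.9]
scene tote_blue_end 0.89 [ 609.  -240.8   81.9]
scene tote 0.7 [ 549.5 -190.1   47.4]
scene tote 0.39 [ 734.6 -120.9   -1.7]
scene loaded 0.95 [ 554.2 -189.8    3.7]
scene loaded_rim 0.6 [ 553.6 -189.2   55.1]
scene loaded_rim 0.27 [ 6.973e+02 -2.459e+02  4.000e-01]
wrist tote_blue_end 0.71 [ 613.5 -241.8   74.1]
wrist tote 0.76 [ 556.  -185.3   51.7]
```

View pics/i7w.png

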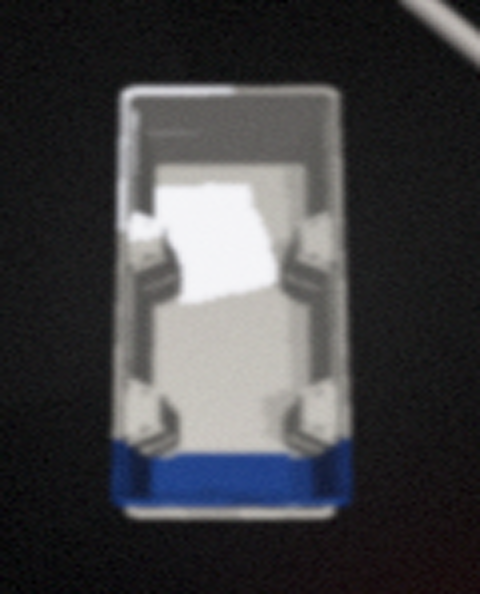

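Run:
```python
from h import *
a=cv2.imread('pics/side0.png');b=cv2.imread('pics/i6side_raw.png'); d=cv2.absdiff(cv2.GaussianBlur(a,(3,3),0),cv2.GaussianBlur(b,(3,3),0)).max(2)
cv2.imwrite('pics/diff.png',np.vstack([b,cv2.cvtColor((d>35).astype(np.uint8)*255,cv2.COLOR_GRAY2BGR)])[::1,::1][:, :][:800].repeat(1,0) if 0 else np.hstack([cv2.resize(b,(400,250)),cv2.resize(cv2.cvtColor((d>35).astype(np.uint8)*255,cv2.COLOR_GRAY2BGR),(400,250))]))
need(None)
```

```text
t 28.525 tcp [ 632.6 -263.9  274.8] open 0.995 F [-0.   0.   0.4] q [-0.5   0.81  1.03  0.13  1.81 -1.32]
```

View pics/diff.png

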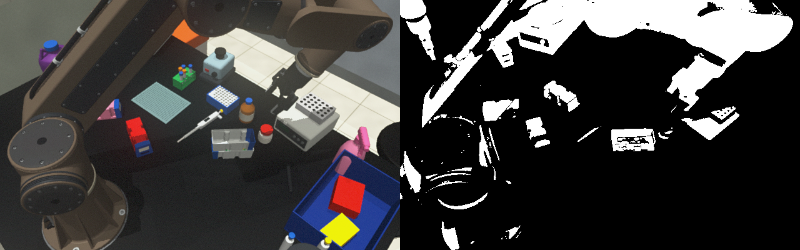

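```bash
python3 -c "
from rig import bot
print(bot.close_job())"
```

```text
the job is handed in; nothing more can be done
None
```

The empty tote is upright on the loaded tote with the blue ends opposite, and I handed the job in at about 28.5 s of the 72 s.

**What I did:** I gripped the tote across its sides with the tool tilted and stood it on its white end on the mat. I then re-gripped it from the open side and turned it upright. I carried it over and lowered it about 1 mm at a time with small corrections. Contact force peaked at about 18 N, against the 60 N limit. I eased that to about 10 N, opened the jaws and backed off.

**Last checks:**
- **Height:** the rim fit from both fixed cameras puts the tote's centre 76.6 mm up, against 76.5 mm for fully home on the ledges.
- **Centring:** it is within about 1 mm of the loaded tote's centre, which is where I measured it at the start.
- **Direction:** the tote's yaw is −43.4°, opposite the loaded tote's 136.5°.
- **Robot:** it is about 200 mm clear and touches nothing.

**Checks that disagreed or are uncertain:**
- **Tilt:** the same fit showed a roll of about 1.3° (0.023 rad). That is inside the 0.05 rad limit, and the 0.55-pixel residual means some of it may be picking error.
- **Contact height:** before release, the underside read about 1.5 mm above the expected seat. After release it settled to match.
- **Networks:** the side camera's network put the tote's origin at 45 mm and about 7 mm off the loaded tote's centre. The scene camera's said 47.4 mm and the wrist camera's 51.7 mm. I relied on the rim fit instead.
- **Bystanders:** comparing side pictures from before and after showed changes I put down to the arm and its shadow, including along the pipette. I did not re-measure the bystanders one by one.

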